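Make up two lens job trays for inspection

ROBOT

A 6-joint arm with a two-finger parallel gripper is mounted at the origin on the work surface. World frame = base frame: x ahead of the robot, y to its left, z up, the work surface at z = 0. Lengths are in m, angles in degrees, forces in N, time in s.
With the tool pointing down it reaches from about 0.425 to 0.95 m from the base axis. Payload 14.7 kg.
Tool frame: the origin (TCP) lies at the very end of the fingers, on their centre line; the grasp point (between the pads) lies 19 mm behind it; z points along the fingers, y is the line along which they close (so a half turn about z gives the same grasp; the last joint's range is limited). The gripper opens to 85 mm and grips with 20 to 120 N. Pads are 22 mm wide; open, the fingers measure 114 mm over their backs; the gripper's body (76 mm by 85 mm) begins 54 mm behind the grasp point. The pads swing forward as they close: fully open they stand 13 mm farther back than shut.
Start: joints at [-68.904, 27.513, 91.461, -0, 61.026, -2.67], TCP at [0.262, -0.595, 0.231] pointing down, gripper open.
Joint ranges: [-157.49, 157.49], [-46.99, 117.5], [13.45, 153.17], [-89.5, 269.5], [5.16, 153.95], [-167.48, 167.48]. Speed limits (degrees/s): [108.29, 108.29, 136.94, 172.46, 172.46, 172.46].

INTERFACE

Orientations are given as a 3x3 rotation matrix whose columns are the frame's x, y, z axes.
In Python, from workcell import sense, read_camera, get_calibration, finish_job gives the robot as it stands. The module is installed in compiled form; this text tells all that it offers.
- The arm moves only by the tool jog_arm, never from a script. Its argument "series" is a list of rows, each an object of numbers: "dx", "dy", "dz": the shift along the world's x, y, z as a fraction of full scale; "ax", "ay", "az": the turn, a rotation vector about the world's x, y, z as a fraction of full scale; "fingers": the gripper's target within -1 to 1 (fully open at 1, half-way at 0, shut at -1). A call has exactly 5 rows; each row is the pose to reach, as a shift and turn from the pose commanded when the call began; what a row does not reach only later rows make up. Full scale, the value 1, is 1000 mm for a shift and pi/2 rad for a turn. A row lasts 1/10 s, in which the tool goes at most 50 mm and 8.59 degrees, less where a joint would pass 70% of its speed; a pose out of reach is approached as far as the arm can. A call with a number of a shift or a turn outside -1 to 1 is refused whole. A call with a gripper value outside its range is refused whole. The fingers move at their own pace and stop on an object; "newtons" is the grip in N (left out, the last holds). Time passes only in rows, so rows that repeat a pose let the fingers close, or fill a call up. It gives the time, the measured TCP pose, the force, the opening and the grip force at its end, in the units of the state.
- sense(): the state, without advancing time (a new reading comes with each control period).
- read_camera(name): name is "scene" or "top"; returns the picture (480x640x3 uint8, red, green, blue); there is no depth.
- get_calibration(name): a dict with "camera_matrix" (3x3 intrinsics, pixels), "D" ([k1, k2, p1, p2, k3] as OpenCV has them; the pictures are not rectified), "pose" (4x4, takes a point from camera to world coordinates). Camera axes: x right, y down, z forward; pixel columns grow to the right and rows downward; lengths in m; the calibration is good to about 2 mm. A picture is of the moment at which its call begins. get_calibration takes no time and is no camera call.
- finish_job(): hands the job in; it is judged then, once.
The state is a dict: "time_s": time; "joints": joint angles; "qd": joint speeds; "joint_torque": joint torques, N m; "eef_pos": TCP position; "eef_rot": TCP orientation; "wrist_force": force on the tool from outside, world axes, zero at the start; "moment": the same for the moment, N m; "grip_width": finger opening in m; "grip_force": force on a finger pad.
Only numpy, scipy, OpenCV 4.12 (cv2) and the standard library are available. Lean on these libraries where they do the work, as an engineer would, in place of code of your own. Each camera call takes 0.05 s, during which the arm holds its last target. There are 200 camera calls.

TASK

Make up the two job trays from the parts on the grey mat: the blue tray gets the amber lens, the steel ring and the witness disc; the white tray gets the violet lens and the black ring, and no witness disc. Lay each part flat in the well made for it (rings in the big wells, lenses dome up in the middle-sized ones, the witness disc in the small one), and put the glass down gently, without dropping it. Leave the green lens, the pen and the pin stand where they are.

Things in the scene. Friction and masses are not known exactly. Their poses are not given: they have to be found in the camera images.
- lens_amber: round plano-convex lens, 44 mm across: frosted upright edge 9 mm high, low amber-orange dome on top, 13.5 mm high in all at the middle; 45 g. Lies loose, flat side down, on the 3 mm thick grey mat. Origin: centre of its flat underside; z up. 
- lens_violet: round plano-convex lens, 44 mm across: frosted upright edge 9 mm high, low violet dome on top, 13.5 mm high in all at the middle; 45 g. Lies loose, flat side down, on the 3 mm thick grey mat. Origin: centre of its flat underside; z up. 
- lens_green: round plano-convex lens, 44 mm across: frosted upright edge 9 mm high, low green dome on top, 13.5 mm high in all at the middle; 45 g. Lies loose, flat side down, on the 3 mm thick grey mat. Origin: centre of its flat underside; z up. A spare that is not part of either kit.
- ring_steel: plain round lens-holder ring, bright steel, outside diameter 54 mm, bore 45 mm, 12 mm high, 55 g. Lies loose and flat on the 3 mm thick grey mat. Origin: centre of its underside; z up. 
- ring_black: plain round lens-holder ring, black, outside diameter 54 mm, bore 45 mm, 12 mm high, 25 g. Lies loose and flat on the 3 mm thick grey mat. Origin: centre of its underside; z up. 
- witness: witness disc: small pale, clear-white glass disc, 25 mm across, 8 mm high, 14 g. Lies loose and flat on the 3 mm thick grey mat. Origin: centre of its underside; z up.
- tray_blue: Blue plastic job tray, fixed, 212 mm long (x) by 90 mm wide (y), top 15 mm above the bench. Origin: centre of underside; z up. Three round flat-bottomed felt-lined wells on its centre line (y = 0), 3 mm deep (floor at z = 12 mm): big ring well, 70 mm across, at x = -61 mm; middle lens well, 60 mm, at x = +14 mm; small witness well, 41 mm, at x = +74.5 mm. Card holder on the ring-well end.
- tray_white: White plastic job tray, fixed, 212 mm long (x) by 90 mm wide (y), top 15 mm above the bench. Origin: centre of underside; z up. Three round flat-bottomed felt-lined wells on its centre line (y = 0), 3 mm deep (floor at z = 12 mm): big ring well, 70 mm across, at x = -61 mm; middle lens well, 60 mm, at x = +14 mm; small witness well, 41 mm, at x = +74.5 mm. Card holder on the ring-well end.
- pen: white marker pen with black cap, 140 mm long, 12 mm thick, lying loose on the bench beyond the mat. Origin: underside, mid-length; its y runs along the pen.
- pin_stand: loose round stand: white disc with three upright pins on a pale dish, 76 mm across, 46 mm high, on the bench beyond the mat. Origin: centre of its underside; z up.
Not all that is in view belongs to the job. There is more than one size of the ring_steel; the one meant has the size given above. What is shaped like the lens_amber but pink is not meant.

How it is judged (in metres and radians):
At the end, for the whole second after the job is handed in: Blue tray: amber lens, steel ring, witness disc; white tray: violet lens, black ring; each flat (0.06 rad) and right way up on the floor of its own well (height within 1.4 mm), within 10 mm of the well centre along both tray axes, released and at rest (x of lens_amber in the frame of tray_blue between 0.004 and 0.024 m and y of lens_amber in the frame of tray_blue between -0.01 and 0.01 m and z of lens_amber in the frame of tray_blue between 0.01 and 0.0134 m and angle between each of lens_amber, ring_steel, witness, lens_violet, ring_black's own z axis and vertical below 0.06 rad and linear speed of each of lens_amber, ring_steel, witness, lens_violet, ring_black below 0.02 m/s and angular speed of each of lens_amber, ring_steel, witness, lens_violet, ring_black below 0.3 rad/s and x of ring_steel in the frame of tray_blue between -0.071 and -0.051 m and y of ring_steel in the frame of tray_blue between -0.01 and 0.01 m and z of ring_steel in the frame of tray_blue between 0.01 and 0.0134 m and x of witness in the frame of tray_blue between 0.0645 and 0.0845 m and y of witness in the frame of tray_blue between -0.01 and 0.01 m and z of witness in the frame of tray_blue between 0.01 and 0.0134 m and x of lens_violet in the frame of tray_white between 0.004 and 0.024 m and y of lens_violet in the frame of tray_white between -0.01 and 0.01 m and z of lens_violet in the frame of tray_white between 0.01 and 0.0134 m and x of ring_black in the frame of tray_white between -0.071 and -0.051 m and y of ring_black in the frame of tray_white between -0.01 and 0.01 m and z of ring_black in the frame of tray_white between 0.01 and 0.0134 m); the robot touches nothing.
It fails at once if the green lens was disturbed (moved more than 20 mm) (distance of lens_green from where it was at the start of the episode above 0.02 m).
It fails at once if the pen was disturbed (moved more than 20 mm) (distance of pen from where it was at the start of the episode above 0.02 m).
It fails at once if the pin stand was disturbed (moved more than 20 mm) (distance of pin_stand from where it was at the start of the episode above 0.02 m).
It fails at once if a lens or the witness disc was dropped or banged down (faster than 0.6 m/s within 30 mm of the bench) ((height (world z) of lens_amber below 0.03 m and linear speed of lens_amber above 0.6 m/s) or (height (world z) of lens_violet below 0.03 m and linear speed of lens_violet above 0.6 m/s) or (height (world z) of witness below 0.03 m and linear speed of witness above 0.6 m/s)).
It also fails if it takes over 109 s, if anything falls off the work surface, if the arm or the gripper's body presses on something with over 40 N, if the wrist force passes 120 N, or if a joint passes its speed limit or range.

## Working session

There is one attempt and no reset: what is moved stays moved. The work goes in short steps, Python scripts to look and compute and a tool call to move; the robot and the scene stay as the last step left them, time stands still between calls to the robot, and variables do not carry over. Pictures are saved under pics/ and viewed, at most 14 in all, crops included, and the job is handed in when it is done.

Besides the shell and the picture viewer there is one more tool, called after ">>>" as name(argument=value, ...), one argument or row to a line, values as JSON. jog_arm: Moves the arm, as the interface text tells. Shift numbers are shares of 1000 mm and turn numbers shares of pi/2 rad, none past 1 either way. Its arguments: {"type":"object","properties":{"series":{"type":"array"},"newtons":{"type":"number"}},"required":["series"]}

```bash
mkdir -p pics
python3 - <<'E'
from workcell import *
import cv2
for n in ("scene","top"):
    cv2.imwrite(f"pics/{n}0.png",read_camera(n)[:,:,::-1]); c=get_calibration(n); print(n,c)
s=sense();print(s)
E
```

```text
scene {'camera_matrix': array([[538.39871784,   0.        , 327.89426017],
       [  0.        , 538.39871784, 233.02214996],
       [  0.        ,   0.        ,   1.        ]]), 'D': array([-0.03518008,  0.        ,  0.        ,  0.        ,  0.        ]), 'pose': array([[-0.53048114,  0.66577541, -0.52472169,  1.08850152],
       [ 0.84762147,  0.40835122, -0.33880248,  0.32172632],
       [-0.01129562, -0.6244937 , -0.78094816,  0.7545528 ],
       [ 0.        ,  0.        ,  0.        ,  1.        ]])}
top {'camera_matrix': array([[443.60928883,   0.        , 319.40830974],
       [  0.        , 443.60928883, 243.79431218],
       [  0.        ,   0.        ,   1.        ]]), 'D': array([0.00648251, 0.        , 0.        , 0.        , 0.        ]), 'pose': array([[ 0.00529775, -0.98410795,  0.17749216,  0.43978933],
       [-0.99997962, -0.00584583, -0.00256511, -0.00535444],
       [ 0.00356193, -0.17747496, -0.98411887,  0.85335153],
       [ 0.        ,  0.        ,  0.        ,  1.        ]])}
{'time_s': 0.1, 'joints': array([-6.89033074e+01,  2.75470596e+01,  9.14917281e+01, -1.66816082e-03,
        6.10251773e+01, -2.66984810e+00]), 'qd': array([-0.04699993, -0.04383933, -0.04836648, -0.03305545, -0.10568795,
       -0.07053672]), 'joint_torque': array([ 1.40046432e-03, -9.52256441e+01, -4.31043434e+01, -1.42479175e-04,
        5.27163211e-03, -2.89939157e-05]), 'eef_pos': array([ 0.26183176, -0.5945158 ,  0.2307172 ]), 'eef_rot': array([[ 9.15189488e-01,  4.03023597e-01, -4.25603072e-04],
       [ 4.03023821e-01, -9.15188906e-01,  1.03240268e-03],
       [ 2.65754330e-05, -1.11637226e-03, -9.99999377e-01]]), 'wrist_force': array([-0.42137925,  0.30504012, -0.29406541]), 'moment': array([-0.01070205,  0.04027162, -0.04026852]), 'grip_force': 0.0, 'grip_width': 0.08548876933897627}
```

View pics/top0.png

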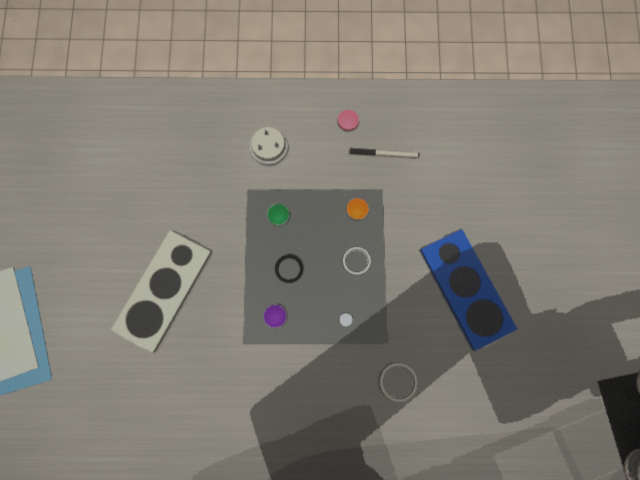

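View pics/scene0.png

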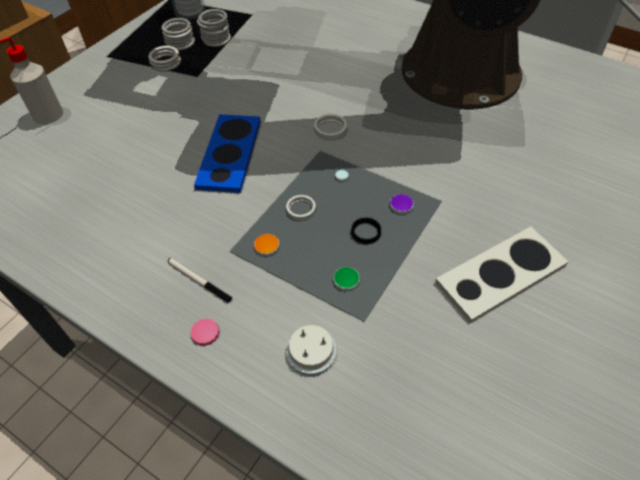

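Top view: amber lens (357,209), with the pink decoy at (348,120). Steel ring (357,261), with a larger ring decoy at (398,382) and more rings at the lower right edge. Witness (346,320), violet (275,316), black ring (289,268), green (278,214). I choose the parts on the mat and will check the ring size by measurement.

```bash
cat > h.py <<'E'
import numpy as np, cv2
from workcell import *
def ray(cam,uv,z):
    c=get_calibration(cam); T=c["pose"]
    p=cv2.undistortPoints(np.float64(uv).reshape(-1,1,2),c["camera_matrix"],c["D"]).reshape(-1,2)
    d=np.c_[p,np.ones(len(p))]@T[:3,:3].T
    return T[:3,3]+d*((z-T[2,3])/d[:,2])[:,None]
def blob(img,cam,guess,z,lo,hi,win=24):
    u,v=guess; h=cv2.cvtColor(img,cv2.COLOR_RGB2HSV)
    m=cv2.inRange(h,lo,hi); w=np.zeros_like(m); w[max(0,v-win):v+win,max(0,u-win):u+win]=255; m&=w
    m=cv2.morphologyEx(m,cv2.MORPH_CLOSE,np.ones((3,3)))
    cs=cv2.findContours(m,cv2.RETR_EXTERNAL,cv2.CHAIN_APPROX_NONE)[0]
    c=max(cs,key=cv2.contourArea); P=ray(cam,c.reshape(-1,2),z)[:,:2].astype(np.float32)
    (x,y),(a,b),t=cv2.fitEllipse(P)
    return np.array([x,y]),(a*1e3,b*1e3)
R={"amber":((5,120,80),(20,255,255)),"violet":((125,100,40),(150,255,255)),"green":((50,100,30),(90,255,255)),
"black":((0,0,0),(180,255,40)),"steel":((0,0,105),(180,60,255)),"witness":((0,0,120),(180,70,255)),"well":((0,0,0),(180,110,75))}
E
python3 - <<'E'
from h import *
t=read_camera("top"); s=read_camera("scene")
for n,g,g2,z in [("amber",(357,209),(266,244),.013),("violet",(275,316),(402,203),.013),("green",(278,214),(347,278),.013),("black",(289,268),(366,231),.015),("steel",(357,261),(301,207),.015),("witness",(346,320),(342,175),.011)]:
    for im,cam,gg in((t,"top",g),(s,"scene",g2)):
        try: p,d=blob(im,cam,gg,z,*R[n],win=18); print(n,cam,p.round(4),np.round(d,1))
        except Exception as e: print(n,cam,e)
print("decoy ring",blob(t,"top",(398,382),.012,(0,0,110),(180,60,255)))
hsv=cv2.cvtColor(t,cv2.COLOR_RGB2HSV); print([hsv[v,u].tolist() for u,v in((485,318),(470,300),(465,281),(450,253),(145,319),(120,325))])
for g in [(485,318),(465,281),(450,253),(145,319),(165,283),(181,255)]:
    p=ray("top",[g],.012)[0]; print("well",g,p.round(4))
b=np.hstack([cv2.resize(t[230:350,410:530],(400,400)),cv2.resize(t[190:350,240:400],(400,400))])
cv2.imwrite("pics/c.png",b[:,:,::-1])
E
```

```text
amber top [ 0.6625 -0.081 ] [40.2 40.6]
amber scene [ 0.6658 -0.0798] [42.3 42.9]
violet top [0.4545 0.0756] [39.3 40. ]
violet scene [0.4574 0.0769] [40.7 41.9]
green top [0.6504 0.0738] [38.1 39.5]
green scene [0.6535 0.0751] [41.  41.2]
black top [0.5432 0.0504] [47.1 47.7]
black scene [0.5518 0.0542] [52.  58.5]
steel top [ 0.5594 -0.0785] [53.8 54.5]
steel scene [ 0.562  -0.0772] [55.8 56.3]
witness top [ 0.4479 -0.0574] [22.8 24.4]
witness scene [ 0.451 -0.056] [26.  26.6]
decoy ring (array([ 0.33305997, -0.15650147]), (61.40809878706932, 81.84141665697098))
[[150, 12, 43], [110, 172, 98], [130, 16, 47], [0, 8, 62], [23, 16, 65], [33, 26, 175]]
well (485, 318) [ 0.4523 -0.3182  0.012 ]
well (465, 281) [ 0.5214 -0.2845  0.012 ]
well (450, 253) [ 0.5751 -0.2585  0.012 ]
well (145, 319) [0.4471 0.317  0.012 ]
well (165, 283) [0.5144 0.2844 0.012 ]
well (181, 255) [0.5682 0.2574 0.012 ]
```

View pics/c.png

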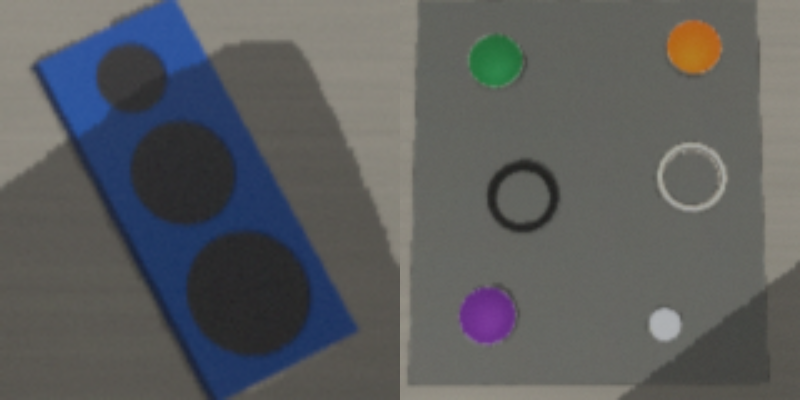

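The crop shows the chosen parts clearly: steel ring of about 54 mm on the mat, amber lens orange rather than pink, witness disc small and pale. Next I refine the wells and the black ring.

Run:
```python
from h import *
t=read_camera("top"); s=read_camera("scene")
S=["B70","B60","B41","W70","W60","W41"]
G=[(485,318),(465,281),(450,253),(145,319),(165,283),(181,255)]
G2=[(236,129),(227,153),(220,175),(530,254),(497,273),(469,289)]
out={}
for n,g,g2 in zip(S,G,G2):
    for im,cam,gg in((t,"top",g),(s,"scene",g2)):
        hi=(180,75,90) if n[0]=="B" else (180,255,110)
        h=cv2.cvtColor(im,cv2.COLOR_RGB2HSV); m=cv2.inRange(h,(0,0,0),hi)
        k,l,st,c=cv2.connectedComponentsWithStats(m)
        i=l[gg[1],gg[0]]
        cs=cv2.findContours(np.uint8(l==i),cv2.RETR_EXTERNAL,cv2.CHAIN_APPROX_NONE)[0][0]
        P=ray(cam,cs.reshape(-1,2),.0145)[:,:2].astype(np.float32); e=cv2.fitEllipse(P)
        out[n,cam]=np.array(e[0]); print(n,cam,out[n,cam].round(4),np.round(np.array(e[1])*1e3,1))
for b in "BW":
    d=np.mean([out[b+"41",c]-out[b+"70",c] for c in("top","scene")],0); print(b,np.degrees(np.arctan2(d[1],d[0])),np.linalg.norm(d))
for im,cam,gg in((t,"top",(289,268)),(s,"scene",(366,231))): print("black",blob(im,cam,gg,.015,(0,0,0),(180,255,70),win=20))
```

```text
B70 top [ 0.4531 -0.3152] [65.  65.4]
B70 scene [ 0.4569 -0.3133] [53.7 60.2]
B60 top [ 0.5204 -0.2823] [55.4 55.6]
B60 scene [ 0.5242 -0.2808] [44.8 50.5]
B41 top [ 0.5746 -0.2554] [36.1 36.8]
B41 scene [ 0.5782 -0.254 ] [27.7 31.4]
W70 top [0.4475 0.3179] [66.5 67.2]
W70 scene [0.4506 0.3187] [65.1 66.3]
W60 top [0.5143 0.2836] [56.7 57. ]
W60 scene [0.5174 0.2845] [55.4 56.7]
W41 top [0.568  0.2563] [37.6 38.2]
W41 scene [0.5711 0.2571] [37.1 37.9]
B 26.140606760632796 0.1352566931627784
W -27.068691666859227 0.13535849781416692
black (array([0.54397666, 0.05024683]), (52.92545258998871, 53.89464274048805))
black (array([0.55197924, 0.05409227]), (55.112987756729126, 63.306406140327454))
```

>>> jog_arm(
  series=[
    {"dx": 0.1,"dy": 0.173,"dz": -0.037,"az": 0.026,"fingers": 0.55},
    {"dx": 0.1,"dy": 0.173,"dz": -0.037,"az": 0.026,"fingers": 0.55},
    {"dx": 0.1,"dy": 0.173,"dz": -0.037,"az": 0.026,"fingers": 0.55},
    {"dx": 0.1,"dy": 0.173,"dz": -0.037,"az": 0.026,"fingers": 0.55},
    {"dx": 0.1,"dy": 0.173,"dz": -0.037,"az": 0.026,"fingers": 0.55},
  ],
  newtons=30,
)

```text
invalid input
```

>>> jog_arm(
  series=[
    {"dx": 0.1,"dy": 0.173,"dz": -0.037,"fingers": 0.55},
    {"dx": 0.1,"dy": 0.173,"dz": -0.037,"fingers": 0.55},
    {"dx": 0.1,"dy": 0.173,"dz": -0.037,"fingers": 0.55},
    {"dx": 0.1,"dy": 0.173,"dz": -0.037,"fingers": 0.55},
    {"dx": 0.1,"dy": 0.173,"dz": -0.037,"fingers": 0.55},
  ],
)

```text
invalid input
```

>>> jog_arm(
  series=[
    {"dx": 0.0989,"dy": 0.171,"dz": -0.037,"fingers": 0.55},
    {"dx": 0.0989,"dy": 0.171,"dz": -0.037,"fingers": 0.55},
    {"dx": 0.0989,"dy": 0.171,"dz": -0.037,"fingers": 0.55},
    {"dx": 0.0989,"dy": 0.171,"dz": -0.037,"fingers": 0.55},
    {"dx": 0.0989,"dy": 0.171,"dz": -0.037,"fingers": 0.55},
  ],
)

```text
invalid input
```

>>> jog_arm(
  series=[
    {"dx": 0.1,"dy": 0.173,"dz": -0.037,"ax": 0,"ay": 0,"az": 0.026,"fingers": 0.55},
    {"dx": 0.1,"dy": 0.173,"dz": -0.037,"ax": 0,"ay": 0,"az": 0.026,"fingers": 0.55},
    {"dx": 0.1,"dy": 0.173,"dz": -0.037,"ax": 0,"ay": 0,"az": 0.026,"fingers": 0.55},
    {"dx": 0.1,"dy": 0.173,"dz": -0.037,"ax": 0,"ay": 0,"az": 0.026,"fingers": 0.55},
    {"dx": 0.1,"dy": 0.173,"dz": -0.037,"ax": 0,"ay": 0,"az": 0.026,"fingers": 0.55},
  ],
  newtons=30,
)

```text
time_s: 0.8
eef_pos: [0.3633, -0.4168, 0.1933]
eef_rot: [[0.897, 0.443, -0.001], [0.443, -0.897, 0.003], [0.0, -0.003, -1.0]]
wrist_force: [-1.0, 0.1, 0.8]
grip_width: 0.0664
grip_force: 0.0
```

>>> jog_arm(
  series=[
    {"dx": 0.1,"dy": 0.173,"dz": -0.037,"ax": 0,"ay": 0,"az": 0,"fingers": 0.55},
    {"dx": 0.1,"dy": 0.173,"dz": -0.037,"ax": 0,"ay": 0,"az": 0,"fingers": 0.55},
    {"dx": 0.1,"dy": 0.173,"dz": -0.037,"ax": 0,"ay": 0,"az": 0,"fingers": 0.55},
    {"dx": 0.1,"dy": 0.173,"dz": -0.037,"ax": 0,"ay": 0,"az": 0,"fingers": 0.55},
    {"dx": 0.1,"dy": 0.173,"dz": -0.037,"ax": 0,"ay": 0,"az": 0,"fingers": 0.55},
  ],
)

```text
time_s: 1.3
eef_pos: [0.4635, -0.2447, 0.1565]
eef_rot: [[0.896, 0.443, -0.001], [0.443, -0.896, 0.001], [-0.0, -0.002, -1.0]]
wrist_force: [-0.7, -1.2, -0.8]
grip_width: 0.0658
grip_force: 0.0
```

>>> jog_arm(
  series=[
    {"dx": 0.0989,"dy": 0.171,"dz": -0.037,"ax": 0,"ay": 0,"az": 0,"fingers": 0.55},
    {"dx": 0.0989,"dy": 0.171,"dz": -0.037,"ax": 0,"ay": 0,"az": 0,"fingers": 0.55},
    {"dx": 0.0989,"dy": 0.171,"dz": -0.037,"ax": 0,"ay": 0,"az": 0,"fingers": 0.55},
    {"dx": 0.0989,"dy": 0.171,"dz": -0.037,"ax": 0,"ay": 0,"az": 0,"fingers": 0.55},
    {"dx": 0.0989,"dy": 0.171,"dz": -0.037,"ax": 0,"ay": 0,"az": 0,"fingers": 0.55},
  ],
)

```text
time_s: 1.8
eef_pos: [0.5631, -0.074, 0.1195]
eef_rot: [[0.896, 0.443, 0.001], [0.443, -0.896, 0.001], [0.001, -0.0, -1.0]]
wrist_force: [0.3, -1.1, 0.8]
grip_width: 0.0658
grip_force: 0.0
```

>>> jog_arm(
  series=[
    {"dx": 0,"dy": 0,"dz": -0.04,"ax": 0,"ay": 0,"az": 0,"fingers": 0.55},
    {"dx": 0,"dy": 0,"dz": -0.07,"ax": 0,"ay": 0,"az": 0,"fingers": 0.55},
    {"dx": 0,"dy": 0,"dz": -0.08,"ax": 0,"ay": 0,"az": 0,"fingers": 0.55},
    {"dx": 0,"dy": 0,"dz": -0.085,"ax": 0,"ay": 0,"az": 0,"fingers": 0.55},
    {"dx": 0,"dy": 0,"dz": -0.085,"ax": 0,"ay": 0,"az": 0,"fingers": 0.55},
  ],
)

```text
time_s: 2.3
eef_pos: [0.5611, -0.0785, 0.0356]
eef_rot: [[0.898, 0.44, 0.0], [0.44, -0.898, -0.0], [0.0, 0.0, -1.0]]
wrist_force: [0.3, -0.2, -0.5]
grip_width: 0.0663
grip_force: 0.0
```

Positioned. Now down in stages while watching the force, and a picture from the scene camera.

>>> jog_arm(
  series=[
    {"dx": 0,"dy": 0,"dz": -0.01,"ax": 0,"ay": 0,"az": 0,"fingers": 0.55},
    {"dx": 0,"dy": 0,"dz": -0.015,"ax": 0,"ay": 0,"az": 0,"fingers": 0.55},
    {"dx": 0,"dy": 0,"dz": -0.02,"ax": 0,"ay": 0,"az": 0,"fingers": 0.55},
    {"dx": 0,"dy": 0,"dz": -0.025,"ax": 0,"ay": 0,"az": 0,"fingers": 0.55},
    {"dx": 0,"dy": 0,"dz": -0.025,"ax": 0,"ay": 0,"az": 0,"fingers": 0.55},
  ],
)

```text
time_s: 2.8
eef_pos: [0.5605, -0.0778, 0.0097]
eef_rot: [[0.898, 0.44, -0.001], [0.44, -0.898, 0.0], [-0.001, -0.0, -1.0]]
wrist_force: [-0.4, -0.3, -0.1]
grip_width: 0.0662
grip_force: 0.0
```

Run:
```python
from h import *
s=read_camera("scene"); t=read_camera("top")
print(sense()["eef_pos"])
b=np.hstack([cv2.resize(s[150:250,250:350],(500,500),interpolation=2)[:, :400],cv2.resize(t[215:305,315:405],(500,500))[:,:400]])
cv2.imwrite("pics/d.png",b[:,:,::-1])
```

```text
[ 0.5608111  -0.07783131  0.01022985]
```

View pics/d.png

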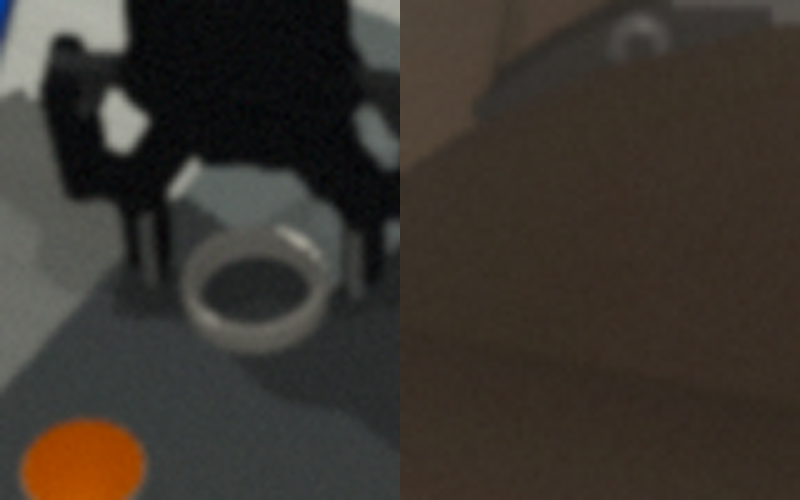

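The scene view shows both fingers astride the steel ring (crop tips at (150,285) and (355,298)) with no contact. Going to TCP 5 mm and closing.

>>> jog_arm(
  series=[
    {"dx": 0,"dy": 0,"dz": -0.003,"ax": 0,"ay": 0,"az": 0,"fingers": 0.55},
    {"dx": 0,"dy": 0,"dz": -0.005,"ax": 0,"ay": 0,"az": 0,"fingers": 0.55},
    {"dx": 0,"dy": 0,"dz": -0.005,"ax": 0,"ay": 0,"az": 0,"fingers": 0.3},
    {"dx": 0,"dy": 0,"dz": -0.005,"ax": 0,"ay": 0,"az": 0,"fingers": 0.2},
    {"dx": 0,"dy": 0,"dz": -0.005,"ax": 0,"ay": 0,"az": 0,"fingers": 0.1},
  ],
  newtons=30,
)

```text
time_s: 3.4
eef_pos: [0.5608, -0.0778, 0.0056]
eef_rot: [[0.898, 0.44, -0.0], [0.44, -0.898, -0.0], [-0.0, -0.0, -1.0]]
wrist_force: [-2.2, 0.6, 6.7]
grip_width: 0.0521
grip_force: 30.1
```

>>> jog_arm(
  series=[
    {"dx": 0,"dy": 0,"dz": 0.02,"ax": 0,"ay": 0,"az": 0,"fingers": 0.1},
    {"dx": 0,"dy": 0,"dz": 0.06,"ax": 0,"ay": 0,"az": 0,"fingers": 0.1},
    {"dx": -0.01,"dy": -0.023,"dz": 0.08,"ax": 0,"ay": 0,"az": 0,"fingers": 0.1},
    {"dx": -0.027,"dy": -0.06,"dz": 0.08,"ax": 0,"ay": 0,"az": 0,"fingers": 0.1},
    {"dx": -0.044,"dy": -0.1,"dz": 0.08,"ax": 0,"ay": 0,"az": 0,"fingers": 0.1},
  ],
)

```text
time_s: 3.9
eef_pos: [0.517, -0.1785, 0.0863]
eef_rot: [[0.897, 0.442, 0.002], [0.442, -0.897, -0.001], [0.001, 0.001, -1.0]]
wrist_force: [0.1, -1.2, -1.6]
grip_width: 0.052
grip_force: 31.7
```

>>> jog_arm(
  series=[
    {"dx": -0.017,"dy": -0.04,"dz": 0,"ax": 0,"ay": 0,"az": 0,"fingers": 0.1},
    {"dx": -0.034,"dy": -0.08,"dz": 0,"ax": 0,"ay": 0,"az": 0,"fingers": 0.1},
    {"dx": -0.051,"dy": -0.115,"dz": 0,"ax": 0,"ay": 0,"az": 0,"fingers": 0.1},
    {"dx": -0.062,"dy": -0.137,"dz": 0,"ax": 0,"ay": 0,"az": 0,"fingers": 0.1},
    {"dx": -0.062,"dy": -0.137,"dz": 0,"ax": 0,"ay": 0,"az": 0,"fingers": 0.1},
  ],
)

```text
time_s: 4.4
eef_pos: [0.4537, -0.3175, 0.0854]
eef_rot: [[0.899, 0.437, 0.0], [0.437, -0.899, -0.001], [-0.0, 0.001, -1.0]]
wrist_force: [-0.5, 0.3, -0.6]
grip_width: 0.0522
grip_force: 31.7
```

>>> jog_arm(
  series=[
    {"dx": 0,"dy": 0,"dz": -0.02,"ax": 0,"ay": 0,"az": 0,"fingers": 0.1},
    {"dx": 0,"dy": 0,"dz": -0.04,"ax": 0,"ay": 0,"az": 0,"fingers": 0.1},
    {"dx": 0,"dy": 0,"dz": -0.05,"ax": 0,"ay": 0,"az": 0,"fingers": 0.1},
    {"dx": 0,"dy": 0,"dz": -0.06,"ax": 0,"ay": 0,"az": 0,"fingers": 0.1},
    {"dx": 0,"dy": 0,"dz": -0.06,"ax": 0,"ay": 0,"az": 0,"fingers": 0.1},
  ],
)

```text
time_s: 4.9
eef_pos: [0.4546, -0.3141, 0.0244]
eef_rot: [[0.898, 0.44, -0.001], [0.44, -0.898, 0.001], [-0.001, -0.001, -1.0]]
wrist_force: [-0.0, -0.1, 0.1]
grip_width: 0.0524
grip_force: 31.7
```

Run:
```python
from h import *
s=read_camera("scene")
q=sense();print(q["eef_pos"],q["grip_width"],q["wrist_force"])
b=cv2.resize(s[70:220,150:350],(800,600),interpolation=2)
cv2.imwrite("pics/e.png",b[:,:,::-1])
```

```text
[ 0.45489057 -0.31445685  0.02507334] 0.05147054795526297 [-0.05770451 -0.16055422 -0.0338363 ]
```

View pics/e.png

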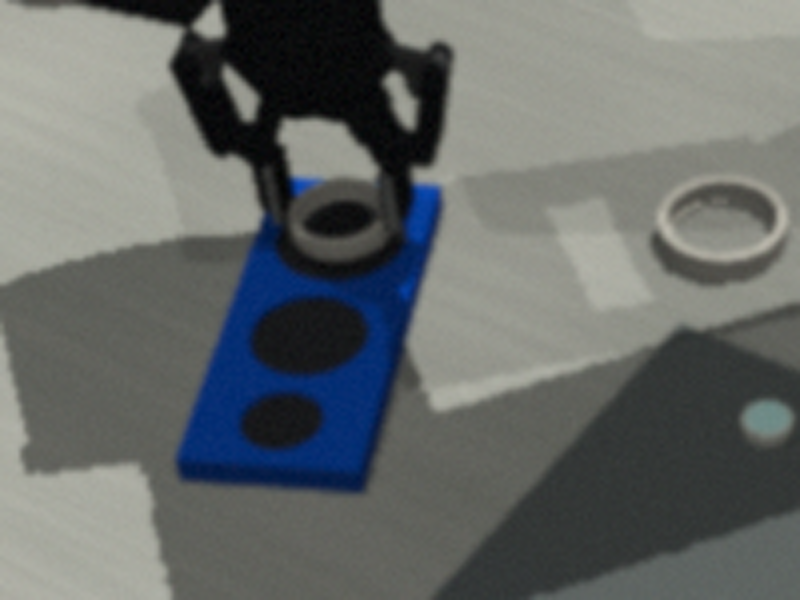

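The ring hangs level over the ring well (crop 337,222). Lowering it.

>>> jog_arm(
  series=[
    {"dx": 0,"dy": 0,"dz": -0.003,"ax": 0,"ay": 0,"az": 0,"fingers": 0.1},
    {"dx": 0,"dy": 0,"dz": -0.006,"ax": 0,"ay": 0,"az": 0,"fingers": 0.1},
    {"dx": 0,"dy": 0,"dz": -0.008,"ax": 0,"ay": 0,"az": 0,"fingers": 0.1},
    {"dx": 0,"dy": 0,"dz": -0.0095,"ax": 0,"ay": 0,"az": 0,"fingers": 0.1},
    {"dx": 0,"dy": 0,"dz": -0.0095,"ax": 0,"ay": 0,"az": 0,"fingers": 0.1},
  ],
)

```text
time_s: 5.45
eef_pos: [0.4549, -0.3148, 0.0157]
eef_rot: [[0.898, 0.44, -0.0], [0.44, -0.898, 0.0], [-0.0, -0.0, -1.0]]
wrist_force: [-0.8, -0.5, -0.3]
grip_width: 0.0521
grip_force: 31.7
```

>>> jog_arm(
  series=[
    {"dx": 0,"dy": 0,"dz": -0.0003,"ax": 0,"ay": 0,"az": 0,"fingers": 0.1},
    {"dx": 0,"dy": 0,"dz": -0.0006,"ax": 0,"ay": 0,"az": 0,"fingers": 0.1},
    {"dx": 0,"dy": 0,"dz": -0.001,"ax": 0,"ay": 0,"az": 0,"fingers": 0.1},
    {"dx": 0,"dy": 0,"dz": -0.001,"ax": 0,"ay": 0,"az": 0,"fingers": 0.1},
    {"dx": 0,"dy": 0,"dz": -0.001,"ax": 0,"ay": 0,"az": 0,"fingers": 0.1},
  ],
)

```text
time_s: 5.95
eef_pos: [0.4549, -0.3149, 0.0148]
eef_rot: [[0.898, 0.44, 0.0], [0.44, -0.898, -0.0], [-0.0, 0.0, -1.0]]
wrist_force: [-1.0, -0.2, -0.9]
grip_width: 0.0526
grip_force: 31.7
```

>>> jog_arm(
  series=[
    {"dx": 0,"dy": 0,"dz": -0.0005,"ax": 0,"ay": 0,"az": 0,"fingers": 0.1},
    {"dx": 0,"dy": 0,"dz": -0.001,"ax": 0,"ay": 0,"az": 0,"fingers": 0.1},
    {"dx": 0,"dy": 0,"dz": -0.001,"ax": 0,"ay": 0,"az": 0,"fingers": 0.1},
    {"dx": 0,"dy": 0,"dz": -0.001,"ax": 0,"ay": 0,"az": 0,"fingers": 0.1},
    {"dx": 0,"dy": 0,"dz": -0.001,"ax": 0,"ay": 0,"az": 0,"fingers": 0.1},
  ],
)

```text
time_s: 6.45
eef_pos: [0.4549, -0.3149, 0.0145]
eef_rot: [[0.898, 0.44, 0.0], [0.44, -0.898, -0.0], [0.0, 0.0, -1.0]]
wrist_force: [-3.4, 2.7, 16.5]
grip_width: 0.0519
grip_force: 33.3
```

>>> jog_arm(
  series=[
    {"dx": 0,"dy": 0,"dz": 0.001,"ax": 0,"ay": 0,"az": 0,"fingers": 0.5},
    {"dx": 0,"dy": 0,"dz": 0.001,"ax": 0,"ay": 0,"az": 0,"fingers": 0.5},
    {"dx": 0,"dy": 0,"dz": 0.001,"ax": 0,"ay": 0,"az": 0,"fingers": 0.5},
    {"dx": 0,"dy": 0,"dz": 0.02,"ax": 0,"ay": 0,"az": 0,"fingers": 0.4},
    {"dx": 0,"dy": 0,"dz": 0.07,"ax": 0,"ay": 0,"az": 0,"fingers": 0.4},
  ],
)

```text
time_s: 6.95
eef_pos: [0.4528, -0.3133, 0.0812]
eef_rot: [[0.898, 0.44, -0.005], [0.44, -0.898, 0.004], [-0.003, -0.006, -1.0]]
wrist_force: [1.0, -1.1, 1.3]
grip_width: 0.0599
grip_force: 0.0
```

>>> jog_arm(
  series=[
    {"dx": 0.033,"dy": 0.037,"dz": 0,"ax": 0,"ay": 0,"az": 0,"fingers": 0.4},
    {"dx": 0.066,"dy": 0.074,"dz": 0,"ax": 0,"ay": 0,"az": 0,"fingers": 0.4},
    {"dx": 0.099,"dy": 0.111,"dz": 0,"ax": 0,"ay": 0,"az": 0,"fingers": 0.4},
    {"dx": 0.132,"dy": 0.148,"dz": 0,"ax": 0,"ay": 0,"az": 0,"fingers": 0.4},
    {"dx": 0.165,"dy": 0.185,"dz": 0,"ax": 0,"ay": 0,"az": 0,"fingers": 0.4},
  ],
)

```text
time_s: 7.45
eef_pos: [0.6209, -0.1281, 0.0837]
eef_rot: [[0.898, 0.44, -0.0], [0.44, -0.898, -0.0], [-0.0, -0.0, -1.0]]
wrist_force: [0.5, -1.1, -0.6]
grip_width: 0.0597
grip_force: 0.0
```

Run:
```python
from h import *
s=read_camera("scene"); q=sense();print(q["eef_pos"],q["grip_width"],q["joints"])
cv2.imwrite("pics/f.png",cv2.resize(s[70:270,150:350],(600,600),interpolation=2)[:,:,::-1])
```

```text
[ 0.62598386 -0.12315265  0.08414108] 0.05976021085542878 [-13.90312415  36.11525843 100.15039503   0.12696702  43.5314216
  49.78110152]
```

View pics/f.png

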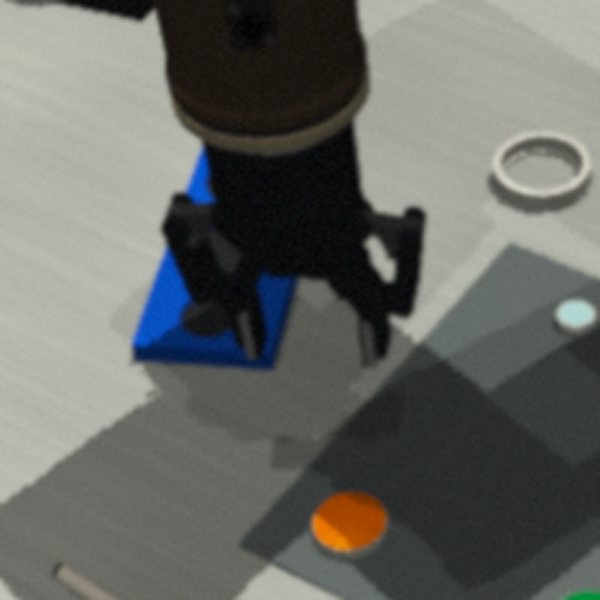

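>>> jog_arm(
  series=[
    {"dx": 0.025,"dy": 0.028,"dz": 0,"ax": 0,"ay": 0,"az": 0,"fingers": 0.4},
    {"dx": 0.0443,"dy": 0.0495,"dz": 0,"ax": 0,"ay": 0,"az": 0,"fingers": 0.4},
    {"dx": 0.0443,"dy": 0.0495,"dz": -0.02,"ax": 0,"ay": 0,"az": 0,"fingers": 0.4},
    {"dx": 0.0443,"dy": 0.0495,"dz": -0.045,"ax": 0,"ay": 0,"az": 0,"fingers": 0.4},
    {"dx": 0.0443,"dy": 0.0495,"dz": -0.055,"ax": 0,"ay": 0,"az": 0,"fingers": 0.4},
  ],
)

```text
time_s: 8.0
eef_pos: [0.6628, -0.0799, 0.0265]
eef_rot: [[0.898, 0.441, -0.003], [0.441, -0.898, 0.0], [-0.002, -0.002, -1.0]]
wrist_force: [-0.6, 0.6, -0.1]
grip_width: 0.06
grip_force: 0.0
```

>>> jog_arm(
  series=[
    {"dx": 0,"dy": 0,"dz": -0.008,"ax": 0,"ay": 0,"az": 0,"fingers": 0.4},
    {"dx": 0,"dy": 0,"dz": -0.014,"ax": 0,"ay": 0,"az": 0,"fingers": 0.4},
    {"dx": 0,"dy": 0,"dz": -0.019,"ax": 0,"ay": 0,"az": 0,"fingers": 0.4},
    {"dx": 0,"dy": 0,"dz": -0.023,"ax": 0,"ay": 0,"az": 0,"fingers": 0.4},
    {"dx": 0,"dy": 0,"dz": -0.023,"ax": 0,"ay": 0,"az": 0,"fingers": 0.4},
  ],
)

```text
time_s: 8.5
eef_pos: [0.6641, -0.0805, 0.0057]
eef_rot: [[0.898, 0.44, -0.0], [0.44, -0.898, 0.0], [-0.0, -0.0, -1.0]]
wrist_force: [-0.7, -0.4, -0.2]
grip_width: 0.0596
grip_force: 0.0
```

>>> jog_arm(
  series=[
    {"dx": 0,"dy": 0,"dz": 0,"ax": 0,"ay": 0,"az": 0,"fingers": 0.2},
    {"dx": 0,"dy": 0,"dz": 0,"ax": 0,"ay": 0,"az": 0,"fingers": 0.1},
    {"dx": 0,"dy": 0,"dz": 0,"ax": 0,"ay": 0,"az": 0,"fingers": 0},
    {"dx": 0,"dy": 0,"dz": 0,"ax": 0,"ay": 0,"az": 0,"fingers": -0.1},
    {"dx": 0,"dy": 0,"dz": 0,"ax": 0,"ay": 0,"az": 0,"fingers": -0.2},
  ],
  newtons=30,
)

```text
time_s: 9.0
eef_pos: [0.6644, -0.0804, 0.0065]
eef_rot: [[0.898, 0.44, 0.001], [0.44, -0.898, -0.0], [0.001, 0.0, -1.0]]
wrist_force: [-2.1, -0.1, 8.7]
grip_width: 0.0417
grip_force: 29.3
```

>>> jog_arm(
  series=[
    {"dx": 0,"dy": 0,"dz": 0.01,"ax": 0,"ay": 0,"az": 0,"fingers": -0.2},
    {"dx": 0,"dy": 0,"dz": 0.035,"ax": 0,"ay": 0,"az": 0,"fingers": -0.2},
    {"dx": -0.01,"dy": -0.014,"dz": 0.06,"ax": 0,"ay": 0,"az": 0,"fingers": -0.2},
    {"dx": -0.03,"dy": -0.042,"dz": 0.07,"ax": 0,"ay": 0,"az": 0,"fingers": -0.2},
    {"dx": -0.05,"dy": -0.071,"dz": 0.07,"ax": 0,"ay": 0,"az": 0,"fingers": -0.2},
  ],
)

```text
time_s: 9.5
eef_pos: [0.6151, -0.152, 0.0784]
eef_rot: [[0.897, 0.441, 0.004], [0.441, -0.897, -0.001], [0.003, 0.003, -1.0]]
wrist_force: [0.2, 0.0, -1.0]
grip_width: 0.0417
grip_force: 30.5
```

>>> jog_arm(
  series=[
    {"dx": -0.023,"dy": -0.033,"dz": 0,"ax": 0,"ay": 0,"az": 0,"fingers": -0.2},
    {"dx": -0.046,"dy": -0.065,"dz": 0,"ax": 0,"ay": 0,"az": 0,"fingers": -0.2},
    {"dx": -0.069,"dy": -0.098,"dz": 0,"ax": 0,"ay": 0,"az": 0,"fingers": -0.2},
    {"dx": -0.085,"dy": -0.12,"dz": 0,"ax": 0,"ay": 0,"az": 0,"fingers": -0.2},
    {"dx": -0.092,"dy": -0.13,"dz": 0,"ax": 0,"ay": 0,"az": 0,"fingers": -0.2},
  ],
)

```text
time_s: 10.0
eef_pos: [0.5208, -0.2832, 0.0765]
eef_rot: [[0.899, 0.438, 0.0], [0.438, -0.899, -0.0], [0.0, 0.0, -1.0]]
wrist_force: [-0.8, 0.7, 0.5]
grip_width: 0.0416
grip_force: 30.5
```

>>> jog_arm(
  series=[
    {"dx": 0,"dy": 0,"dz": -0.015,"ax": 0,"ay": 0,"az": 0,"fingers": -0.2},
    {"dx": 0,"dy": 0,"dz": -0.03,"ax": 0,"ay": 0,"az": 0,"fingers": -0.2},
    {"dx": 0,"dy": 0,"dz": -0.042,"ax": 0,"ay": 0,"az": 0,"fingers": -0.2},
    {"dx": 0,"dy": 0,"dz": -0.05,"ax": 0,"ay": 0,"az": 0,"fingers": -0.2},
    {"dx": 0,"dy": 0,"dz": -0.05,"ax": 0,"ay": 0,"az": 0,"fingers": -0.2},
  ],
)

```text
time_s: 10.5
eef_pos: [0.5217, -0.2801, 0.0241]
eef_rot: [[0.897, 0.441, -0.002], [0.441, -0.897, 0.001], [-0.001, -0.002, -1.0]]
wrist_force: [0.5, 0.1, -0.2]
grip_width: 0.0419
grip_force: 30.5
```

Run:
```python
from h import *
s=read_camera("scene")
q=sense();print(q["eef_pos"],q["grip_width"],q["wrist_force"])
cv2.imwrite("pics/g.png",cv2.resize(s[70:220,150:350],(800,600),interpolation=2)[:,:,::-1])
```

```text
[ 0.52209014 -0.28054138  0.02489738] 0.041808852927962714 [-0.20647441  0.16350597 -0.35607206]
```

View pics/g.png

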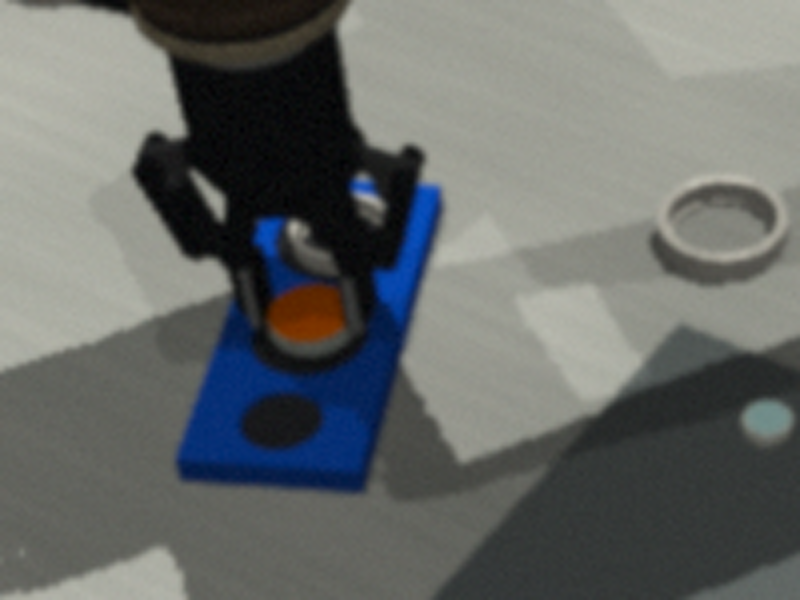

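The amber lens hangs level over its well (crop 310,320), and the steel ring is seated behind it. Lowering gently.

>>> jog_arm(
  series=[
    {"dx": 0,"dy": -0.001,"dz": -0.003,"ax": 0,"ay": 0,"az": 0,"fingers": -0.2},
    {"dx": 0,"dy": -0.001,"dz": -0.0055,"ax": 0,"ay": 0,"az": 0,"fingers": -0.2},
    {"dx": 0,"dy": -0.001,"dz": -0.007,"ax": 0,"ay": 0,"az": 0,"fingers": -0.2},
    {"dx": 0,"dy": -0.001,"dz": -0.008,"ax": 0,"ay": 0,"az": 0,"fingers": -0.2},
    {"dx": 0,"dy": -0.001,"dz": -0.0085,"ax": 0,"ay": 0,"az": 0,"fingers": -0.2},
  ],
)

```text
time_s: 11.05
eef_pos: [0.5222, -0.2824, 0.0173]
eef_rot: [[0.898, 0.44, 0.0], [0.44, -0.898, -0.0], [0.0, 0.0, -1.0]]
wrist_force: [0.9, -0.0, -0.1]
grip_width: 0.0417
grip_force: 30.5
```

>>> jog_arm(
  series=[
    {"dx": 0,"dy": 0,"dz": -0.0003,"ax": 0,"ay": 0,"az": 0,"fingers": -0.2},
    {"dx": 0,"dy": 0,"dz": -0.0006,"ax": 0,"ay": 0,"az": 0,"fingers": -0.2},
    {"dx": 0,"dy": 0,"dz": -0.0008,"ax": 0,"ay": 0,"az": 0,"fingers": -0.2},
    {"dx": 0,"dy": 0,"dz": -0.0008,"ax": 0,"ay": 0,"az": 0,"fingers": -0.2},
    {"dx": 0,"dy": 0,"dz": -0.0008,"ax": 0,"ay": 0,"az": 0,"fingers": -0.2},
  ],
)

```text
time_s: 11.55
eef_pos: [0.5222, -0.2824, 0.0165]
eef_rot: [[0.898, 0.44, 0.0], [0.44, -0.898, -0.0], [0.0, 0.0, -1.0]]
wrist_force: [-0.0, -1.3, 0.2]
grip_width: 0.0421
grip_force: 30.5
```

>>> jog_arm(
  series=[
    {"dx": 0,"dy": 0,"dz": -0.0004,"ax": 0,"ay": 0,"az": 0,"fingers": -0.2},
    {"dx": 0,"dy": 0,"dz": -0.0008,"ax": 0,"ay": 0,"az": 0,"fingers": -0.2},
    {"dx": 0,"dy": 0,"dz": -0.0012,"ax": 0,"ay": 0,"az": 0,"fingers": -0.2},
    {"dx": 0,"dy": 0,"dz": -0.0012,"ax": 0,"ay": 0,"az": 0,"fingers": -0.2},
    {"dx": 0,"dy": 0,"dz": -0.0012,"ax": 0,"ay": 0,"az": 0,"fingers": -0.2},
  ],
)

```text
time_s: 12.05
eef_pos: [0.5222, -0.2824, 0.0156]
eef_rot: [[0.898, 0.44, 0.0], [0.44, -0.898, -0.0], [0.0, 0.0, -1.0]]
wrist_force: [-1.8, 1.0, 5.3]
grip_width: 0.0415
grip_force: 31.2
```

>>> jog_arm(
  series=[
    {"dx": 0,"dy": 0,"dz": 0.0008,"ax": 0,"ay": 0,"az": 0,"fingers": 0.25},
    {"dx": 0,"dy": 0,"dz": 0.0008,"ax": 0,"ay": 0,"az": 0,"fingers": 0.25},
    {"dx": 0,"dy": 0,"dz": 0.0008,"ax": 0,"ay": 0,"az": 0,"fingers": 0.25},
    {"dx": 0,"dy": 0,"dz": 0.02,"ax": 0,"ay": 0,"az": 0,"fingers": 0.25},
    {"dx": 0,"dy": 0,"dz": 0.065,"ax": 0,"ay": 0,"az": 0,"fingers": 0.25},
  ],
)

```text
time_s: 12.55
eef_pos: [0.5201, -0.2812, 0.078]
eef_rot: [[0.898, 0.44, -0.005], [0.44, -0.898, 0.003], [-0.003, -0.005, -1.0]]
wrist_force: [0.1, 0.9, 0.6]
grip_width: 0.0532
grip_force: 0.0
```

>>> jog_arm(
  series=[
    {"dx": -0.015,"dy": 0.046,"dz": 0,"ax": 0,"ay": 0,"az": 0,"fingers": 0},
    {"dx": -0.03,"dy": 0.092,"dz": 0,"ax": 0,"ay": 0,"az": 0,"fingers": 0},
    {"dx": -0.045,"dy": 0.138,"dz": 0,"ax": 0,"ay": 0,"az": 0,"fingers": 0},
    {"dx": -0.06,"dy": 0.184,"dz": 0,"ax": 0,"ay": 0,"az": 0,"fingers": 0},
    {"dx": -0.0727,"dy": 0.2257,"dz": 0,"ax": 0,"ay": 0,"az": 0,"fingers": 0},
  ],
)

```text
time_s: 13.05
eef_pos: [0.4483, -0.055, 0.0804]
eef_rot: [[0.898, 0.44, -0.0], [0.44, -0.898, 0.0], [-0.0, -0.0, -1.0]]
wrist_force: [1.3, 0.5, -0.4]
grip_width: 0.0426
grip_force: 0.0
```

>>> jog_arm(
  series=[
    {"dx": 0,"dy": 0,"dz": -0.02,"ax": 0,"ay": 0,"az": 0,"fingers": 0},
    {"dx": 0,"dy": 0,"dz": -0.035,"ax": 0,"ay": 0,"az": 0,"fingers": 0},
    {"dx": 0,"dy": 0,"dz": -0.045,"ax": 0,"ay": 0,"az": 0,"fingers": 0},
    {"dx": 0,"dy": 0,"dz": -0.05,"ax": 0,"ay": 0,"az": 0,"fingers": 0},
    {"dx": 0,"dy": 0,"dz": -0.05,"ax": 0,"ay": 0,"az": 0,"fingers": 0},
  ],
)

```text
time_s: 13.55
eef_pos: [0.4492, -0.0569, 0.0299]
eef_rot: [[0.898, 0.44, -0.001], [0.44, -0.898, 0.0], [-0.001, -0.001, -1.0]]
wrist_force: [-0.5, -0.2, 0.4]
grip_width: 0.0429
grip_force: 0.0
```

Run:
```python
from h import *
s=read_camera("scene"); q=sense();print(q["eef_pos"],q["grip_width"],q["wrist_force"])
cv2.imwrite("pics/i.png",cv2.resize(s[80:230,180:380],(800,600),interpolation=2)[:,:,::-1])
```

```text
[ 0.44947265 -0.05692629  0.03025008] 0.04260684987623256 [ 0.43809104 -0.43377078  0.2619557 ]
```

View pics/i.png

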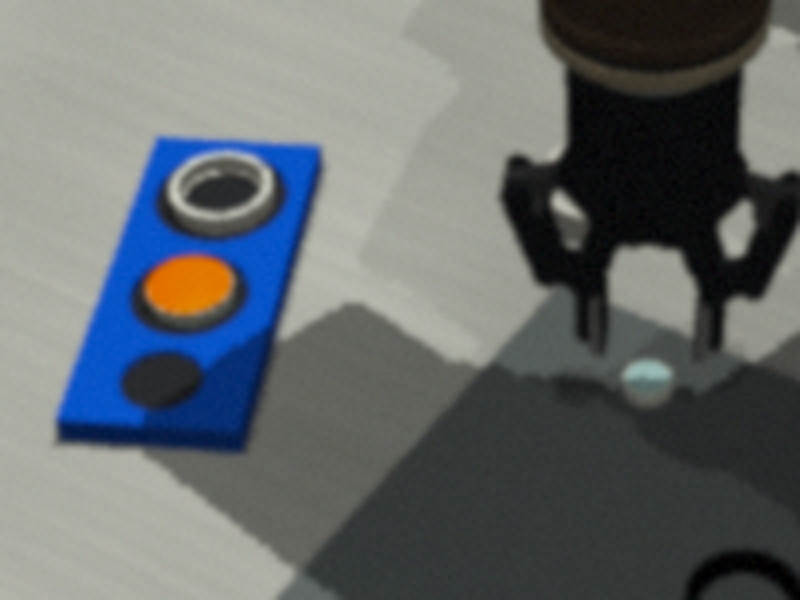

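The steel ring (crop 222,190) and amber lens (190,290) are seated and centred, and the gripper straddles the witness disc (648,382).

>>> jog_arm(
  series=[
    {"dx": 0,"dy": 0,"dz": -0.008,"ax": 0,"ay": 0,"az": 0,"fingers": 0},
    {"dx": 0,"dy": 0,"dz": -0.015,"ax": 0,"ay": 0,"az": 0,"fingers": 0},
    {"dx": 0,"dy": 0,"dz": -0.02,"ax": 0,"ay": 0,"az": 0,"fingers": 0},
    {"dx": 0,"dy": 0,"dz": -0.0237,"ax": 0,"ay": 0,"az": 0,"fingers": 0},
    {"dx": 0,"dy": 0,"dz": -0.0237,"ax": 0,"ay": 0,"az": 0,"fingers": 0},
  ],
)

```text
time_s: 14.1
eef_pos: [0.4492, -0.0566, 0.0061]
eef_rot: [[0.898, 0.44, -0.001], [0.44, -0.898, 0.0], [-0.001, -0.001, -1.0]]
wrist_force: [0.3, -0.3, -0.2]
grip_width: 0.0421
grip_force: 0.0
```

>>> jog_arm(
  series=[
    {"dx": 0,"dy": 0,"dz": 0,"ax": 0,"ay": 0,"az": 0,"fingers": -0.2},
    {"dx": 0,"dy": 0,"dz": 0,"ax": 0,"ay": 0,"az": 0,"fingers": -0.3},
    {"dx": 0,"dy": 0,"dz": 0,"ax": 0,"ay": 0,"az": 0,"fingers": -0.4},
    {"dx": 0,"dy": 0,"dz": 0,"ax": 0,"ay": 0,"az": 0,"fingers": -0.5},
    {"dx": 0,"dy": 0,"dz": 0,"ax": 0,"ay": 0,"az": 0,"fingers": -0.6},
  ],
  newtons=25,
)

```text
time_s: 14.6
eef_pos: [0.4496, -0.0567, 0.0069]
eef_rot: [[0.898, 0.44, 0.0], [0.44, -0.898, -0.0], [0.0, 0.0, -1.0]]
wrist_force: [-0.5, 0.2, 5.7]
grip_width: 0.0229
grip_force: 24.2
```

>>> jog_arm(
  series=[
    {"dx": 0,"dy": 0,"dz": 0.01,"ax": 0,"ay": 0,"az": 0,"fingers": -0.6},
    {"dx": 0,"dy": 0,"dz": 0.035,"ax": 0,"ay": 0,"az": 0,"fingers": -0.6},
    {"dx": 0.01,"dy": -0.015,"dz": 0.06,"ax": 0,"ay": 0,"az": 0,"fingers": -0.6},
    {"dx": 0.027,"dy": -0.042,"dz": 0.07,"ax": 0,"ay": 0,"az": 0,"fingers": -0.6},
    {"dx": 0.045,"dy": -0.07,"dz": 0.07,"ax": 0,"ay": 0,"az": 0,"fingers": -0.6},
  ],
)

```text
time_s: 15.1
eef_pos: [0.4959, -0.1275, 0.0793]
eef_rot: [[0.897, 0.441, 0.003], [0.441, -0.897, -0.001], [0.002, 0.002, -1.0]]
wrist_force: [0.2, -0.0, -0.7]
grip_width: 0.0223
grip_force: 24.6
```

>>> jog_arm(
  series=[
    {"dx": 0.02,"dy": -0.032,"dz": 0,"ax": 0,"ay": 0,"az": 0,"fingers": -0.6},
    {"dx": 0.04,"dy": -0.063,"dz": 0,"ax": 0,"ay": 0,"az": 0,"fingers": -0.6},
    {"dx": 0.06,"dy": -0.094,"dz": 0,"ax": 0,"ay": 0,"az": 0,"fingers": -0.6},
    {"dx": 0.075,"dy": -0.118,"dz": 0,"ax": 0,"ay": 0,"az": 0,"fingers": -0.6},
    {"dx": 0.0818,"dy": -0.128,"dz": 0,"ax": 0,"ay": 0,"az": 0,"fingers": -0.6},
  ],
)

```text
time_s: 15.6
eef_pos: [0.5776, -0.257, 0.0774]
eef_rot: [[0.899, 0.439, 0.002], [0.439, -0.899, -0.001], [0.001, 0.002, -1.0]]
wrist_force: [-0.7, 1.4, -0.1]
grip_width: 0.0224
grip_force: 24.6
```

>>> jog_arm(
  series=[
    {"dx": 0,"dy": 0,"dz": -0.015,"ax": 0,"ay": 0,"az": 0,"fingers": -0.6},
    {"dx": 0,"dy": 0,"dz": -0.03,"ax": 0,"ay": 0,"az": 0,"fingers": -0.6},
    {"dx": 0,"dy": 0,"dz": -0.042,"ax": 0,"ay": 0,"az": 0,"fingers": -0.6},
    {"dx": 0,"dy": 0,"dz": -0.052,"ax": 0,"ay": 0,"az": 0,"fingers": -0.6},
    {"dx": 0,"dy": 0,"dz": -0.054,"ax": 0,"ay": 0,"az": 0,"fingers": -0.6},
  ],
)

```text
time_s: 16.1
eef_pos: [0.5751, -0.2535, 0.0209]
eef_rot: [[0.898, 0.441, -0.002], [0.441, -0.898, 0.001], [-0.002, -0.002, -1.0]]
wrist_force: [0.0, 0.5, -0.5]
grip_width: 0.0227
grip_force: 24.6
```

Run:
```python
from h import *
s=read_camera("scene"); q=sense();print(q["eef_pos"],q["grip_width"],q["wrist_force"])
cv2.imwrite("pics/j.png",cv2.resize(s[80:230,150:350],(800,600),interpolation=2)[:,:,::-1])
```

```text
[ 0.57547582 -0.25382419  0.02131797] 0.02288905756201901 [-0.98681797  0.67801081  0.03448008]
```

View pics/j.png

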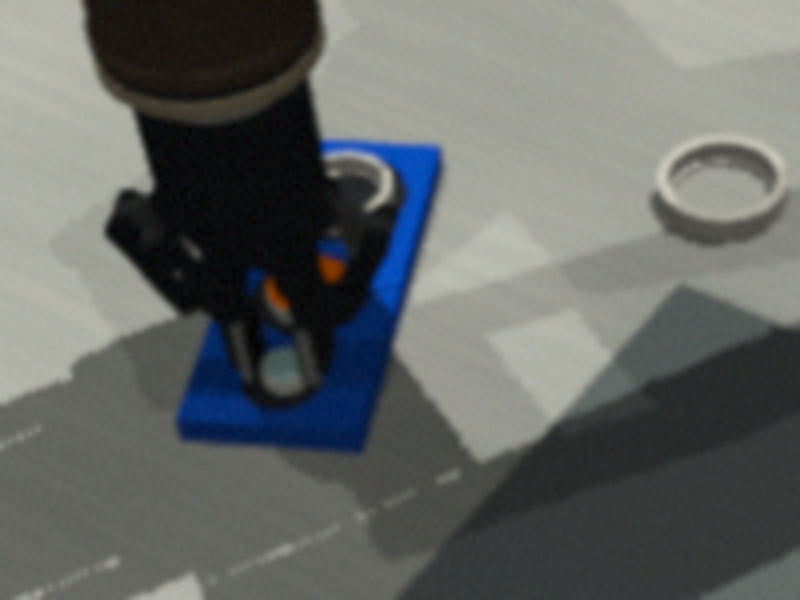

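The witness disc is over the small well (crop 283,370) and level.

>>> jog_arm(
  series=[
    {"dx": 0,"dy": 0,"dz": -0.002,"ax": 0,"ay": 0,"az": 0,"fingers": -0.6},
    {"dx": 0,"dy": 0,"dz": -0.003,"ax": 0,"ay": 0,"az": 0,"fingers": -0.6},
    {"dx": 0,"dy": 0,"dz": -0.004,"ax": 0,"ay": 0,"az": 0,"fingers": -0.6},
    {"dx": 0,"dy": 0,"dz": -0.0048,"ax": 0,"ay": 0,"az": 0,"fingers": -0.6},
    {"dx": 0,"dy": 0,"dz": -0.0048,"ax": 0,"ay": 0,"az": 0,"fingers": -0.6},
  ],
)

```text
time_s: 16.65
eef_pos: [0.5763, -0.2547, 0.0179]
eef_rot: [[0.898, 0.44, 0.0], [0.44, -0.898, -0.0], [0.0, 0.0, -1.0]]
wrist_force: [-0.5, -0.6, -0.5]
grip_width: 0.0227
grip_force: 24.6
```

>>> jog_arm(
  series=[
    {"dx": 0,"dy": 0,"dz": -0.0003,"ax": 0,"ay": 0,"az": 0,"fingers": -0.6},
    {"dx": 0,"dy": 0,"dz": -0.0006,"ax": 0,"ay": 0,"az": 0,"fingers": -0.6},
    {"dx": 0,"dy": 0,"dz": -0.0009,"ax": 0,"ay": 0,"az": 0,"fingers": -0.6},
    {"dx": 0,"dy": 0,"dz": -0.0009,"ax": 0,"ay": 0,"az": 0,"fingers": -0.6},
    {"dx": 0,"dy": 0,"dz": -0.0009,"ax": 0,"ay": 0,"az": 0,"fingers": -0.6},
  ],
)

```text
time_s: 17.15
eef_pos: [0.5763, -0.2547, 0.0169]
eef_rot: [[0.898, 0.44, 0.0], [0.44, -0.898, -0.0], [-0.0, 0.0, -1.0]]
wrist_force: [-0.2, 0.1, -0.4]
grip_width: 0.023
grip_force: 24.6
```

>>> jog_arm(
  series=[
    {"dx": 0,"dy": 0,"dz": -0.0004,"ax": 0,"ay": 0,"az": 0,"fingers": -0.6},
    {"dx": 0,"dy": 0,"dz": -0.0008,"ax": 0,"ay": 0,"az": 0,"fingers": -0.6},
    {"dx": 0,"dy": 0,"dz": -0.0013,"ax": 0,"ay": 0,"az": 0,"fingers": -0.6},
    {"dx": 0,"dy": 0,"dz": -0.0013,"ax": 0,"ay": 0,"az": 0,"fingers": -0.6},
    {"dx": 0,"dy": 0,"dz": -0.0013,"ax": 0,"ay": 0,"az": 0,"fingers": -0.6},
  ],
)

```text
time_s: 17.65
eef_pos: [0.5763, -0.2547, 0.0159]
eef_rot: [[0.898, 0.44, 0.0], [0.44, -0.898, -0.0], [0.0, 0.0, -1.0]]
wrist_force: [-2.2, 0.7, 5.7]
grip_width: 0.0227
grip_force: 25.2
```

>>> jog_arm(
  series=[
    {"dx": 0,"dy": 0,"dz": 0.0008,"ax": 0,"ay": 0,"az": 0,"fingers": -0.15},
    {"dx": 0,"dy": 0,"dz": 0.0008,"ax": 0,"ay": 0,"az": 0,"fingers": -0.15},
    {"dx": 0,"dy": 0,"dz": 0.0008,"ax": 0,"ay": 0,"az": 0,"fingers": -0.15},
    {"dx": 0,"dy": 0,"dz": 0.02,"ax": 0,"ay": 0,"az": 0,"fingers": -0.15},
    {"dx": 0,"dy": 0,"dz": 0.065,"ax": 0,"ay": 0,"az": 0,"fingers": -0.15},
  ],
)

```text
time_s: 18.15
eef_pos: [0.574, -0.2536, 0.078]
eef_rot: [[0.898, 0.44, -0.006], [0.44, -0.898, 0.003], [-0.004, -0.005, -1.0]]
wrist_force: [0.9, -0.5, 0.6]
grip_width: 0.0365
grip_force: 0.0
```

>>> jog_arm(
  series=[
    {"dx": -0.008,"dy": 0.022,"dz": 0,"ax": 0,"ay": 0,"az": 0.09,"fingers": 0.4},
    {"dx": -0.016,"dy": 0.044,"dz": 0,"ax": 0,"ay": 0,"az": 0.18,"fingers": 0.4},
    {"dx": -0.024,"dy": 0.066,"dz": 0,"ax": 0,"ay": 0,"az": 0.27,"fingers": 0.4},
    {"dx": -0.032,"dy": 0.088,"dz": 0,"ax": 0,"ay": 0,"az": 0.36,"fingers": 0.4},
    {"dx": -0.04,"dy": 0.11,"dz": 0,"ax": 0,"ay": 0,"az": 0.45,"fingers": 0.4},
  ],
)

```text
time_s: 18.65
eef_pos: [0.5358, -0.1439, 0.0806]
eef_rot: [[0.392, 0.92, -0.0], [0.92, -0.392, 0.0], [0.0, -0.0, -1.0]]
wrist_force: [0.0, 0.5, 0.4]
grip_width: 0.0597
grip_force: 0.0
```

>>> jog_arm(
  series=[
    {"dx": -0.008,"dy": 0.022,"dz": 0,"ax": 0,"ay": 0,"az": 0.09,"fingers": 0.4},
    {"dx": -0.016,"dy": 0.044,"dz": 0,"ax": 0,"ay": 0,"az": 0.18,"fingers": 0.4},
    {"dx": -0.024,"dy": 0.066,"dz": 0,"ax": 0,"ay": 0,"az": 0.27,"fingers": 0.4},
    {"dx": -0.032,"dy": 0.088,"dz": 0,"ax": 0,"ay": 0,"az": 0.36,"fingers": 0.4},
    {"dx": -0.04,"dy": 0.11,"dz": 0,"ax": 0,"ay": 0,"az": 0.45,"fingers": 0.4},
  ],
)

```text
time_s: 19.15
eef_pos: [0.4959, -0.0339, 0.0806]
eef_rot: [[-0.3, 0.954, 0.0], [0.954, 0.3, 0.0], [-0.0, 0.0, -1.0]]
wrist_force: [1.6, 0.8, -0.1]
grip_width: 0.0597
grip_force: 0.0
```

>>> jog_arm(
  series=[
    {"dx": -0.008,"dy": 0.022,"dz": 0,"ax": 0,"ay": 0,"az": 0.09,"fingers": 0.4},
    {"dx": -0.016,"dy": 0.044,"dz": 0,"ax": 0,"ay": 0,"az": 0.18,"fingers": 0.4},
    {"dx": -0.024,"dy": 0.066,"dz": 0,"ax": 0,"ay": 0,"az": 0.27,"fingers": 0.4},
    {"dx": -0.032,"dy": 0.088,"dz": 0,"ax": 0,"ay": 0,"az": 0.36,"fingers": 0.4},
    {"dx": -0.04,"dy": 0.11,"dz": 0,"ax": 0,"ay": 0,"az": 0.45,"fingers": 0.4},
  ],
)

```text
time_s: 19.65
eef_pos: [0.456, 0.0762, 0.0806]
eef_rot: [[-0.847, 0.531, 0.0], [0.531, 0.847, 0.0], [-0.0, 0.0, -1.0]]
wrist_force: [-0.3, -0.2, 0.7]
grip_width: 0.0596
grip_force: 0.0
```

Run:
```python
from h import *
s=read_camera("scene"); t=read_camera("top"); q=sense();print(q["eef_pos"],np.degrees(np.arctan2(q["eef_rot"][1,1],q["eef_rot"][0,1])),q["joints"])
b=np.hstack([cv2.resize(s[100:200,180:280],(400,400),interpolation=2),cv2.resize(s[150:300,330:480],(400,400),interpolation=2)])
cv2.imwrite("pics/k.png",b[:,:,::-1])
```

```text
[0.45512968 0.07711427 0.0805804 ] 58.00538451158836 [ 5.84545566e+00  2.63049068e+01  1.23382943e+02  1.84104976e-02
  3.03536925e+01 -5.21758130e+01]
```

View pics/k.png

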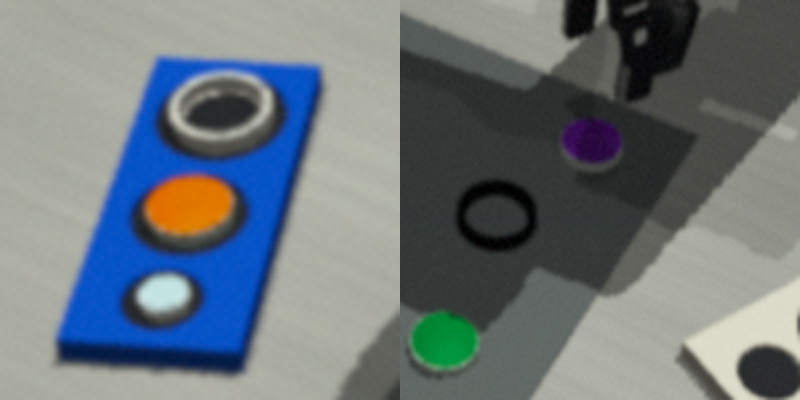

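The blue tray is complete (ring, amber lens and witness disc all seated). Descending on the violet lens.

>>> jog_arm(
  series=[
    {"dx": 0,"dy": 0,"dz": -0.02,"ax": 0,"ay": 0,"az": 0.054,"fingers": 0.4},
    {"dx": 0,"dy": 0,"dz": -0.04,"ax": 0,"ay": 0,"az": 0.054,"fingers": 0.4},
    {"dx": 0,"dy": 0,"dz": -0.05,"ax": 0,"ay": 0,"az": 0.054,"fingers": 0.4},
    {"dx": 0,"dy": 0,"dz": -0.055,"ax": 0,"ay": 0,"az": 0.054,"fingers": 0.4},
    {"dx": 0,"dy": 0,"dz": -0.055,"ax": 0,"ay": 0,"az": 0.054,"fingers": 0.4},
  ],
)

```text
time_s: 20.25
eef_pos: [0.4561, 0.0751, 0.0253]
eef_rot: [[-0.886, 0.463, -0.001], [0.463, 0.886, -0.0], [0.001, -0.001, -1.0]]
wrist_force: [0.8, 0.1, 0.5]
grip_width: 0.0599
grip_force: 0.0
```

>>> jog_arm(
  series=[
    {"dx": 0,"dy": 0,"dz": -0.006,"ax": 0,"ay": 0,"az": 0,"fingers": 0.4},
    {"dx": 0,"dy": 0,"dz": -0.012,"ax": 0,"ay": 0,"az": 0,"fingers": 0.4},
    {"dx": 0,"dy": 0,"dz": -0.017,"ax": 0,"ay": 0,"az": 0,"fingers": 0.4},
    {"dx": 0,"dy": 0,"dz": -0.02,"ax": 0,"ay": 0,"az": 0,"fingers": 0.4},
    {"dx": 0,"dy": 0,"dz": -0.02,"ax": 0,"ay": 0,"az": 0,"fingers": 0.4},
  ],
)

```text
time_s: 20.75
eef_pos: [0.456, 0.0753, 0.0052]
eef_rot: [[-0.887, 0.462, -0.001], [0.462, 0.887, -0.0], [0.001, -0.0, -1.0]]
wrist_force: [-0.2, -0.1, -0.3]
grip_width: 0.0599
grip_force: 0.0
```

>>> jog_arm(
  series=[
    {"dx": 0,"dy": 0,"dz": 0,"ax": 0,"ay": 0,"az": 0,"fingers": 0.2},
    {"dx": 0,"dy": 0,"dz": 0,"ax": 0,"ay": 0,"az": 0,"fingers": 0.1},
    {"dx": 0,"dy": 0,"dz": 0,"ax": 0,"ay": 0,"az": 0,"fingers": 0},
    {"dx": 0,"dy": 0,"dz": 0,"ax": 0,"ay": 0,"az": 0,"fingers": -0.1},
    {"dx": 0,"dy": 0,"dz": 0,"ax": 0,"ay": 0,"az": 0,"fingers": -0.2},
  ],
  newtons=30,
)

```text
time_s: 21.25
eef_pos: [0.4564, 0.0754, 0.006]
eef_rot: [[-0.887, 0.462, 0.001], [0.462, 0.887, 0.0], [-0.0, 0.0, -1.0]]
wrist_force: [-0.6, -0.1, 8.9]
grip_width: 0.0416
grip_force: 29.1
```

>>> jog_arm(
  series=[
    {"dx": 0,"dy": 0,"dz": 0.01,"ax": 0,"ay": 0,"az": 0,"fingers": -0.2},
    {"dx": 0,"dy": 0,"dz": 0.035,"ax": 0,"ay": 0,"az": 0,"fingers": -0.2},
    {"dx": 0.005,"dy": 0.017,"dz": 0.06,"ax": 0,"ay": 0,"az": 0,"fingers": -0.2},
    {"dx": 0.013,"dy": 0.045,"dz": 0.07,"ax": 0,"ay": 0,"az": 0,"fingers": -0.2},
    {"dx": 0.022,"dy": 0.077,"dz": 0.07,"ax": 0,"ay": 0,"az": 0,"fingers": -0.2},
  ],
)

```text
time_s: 21.75
eef_pos: [0.4794, 0.153, 0.078]
eef_rot: [[-0.886, 0.463, 0.003], [0.463, 0.886, 0.001], [-0.002, 0.002, -1.0]]
wrist_force: [0.2, -1.2, -0.1]
grip_width: 0.042
grip_force: 30.6
```

>>> jog_arm(
  series=[
    {"dx": 0.01,"dy": 0.035,"dz": 0,"ax": 0,"ay": 0,"az": 0,"fingers": -0.2},
    {"dx": 0.02,"dy": 0.07,"dz": 0,"ax": 0,"ay": 0,"az": 0,"fingers": -0.2},
    {"dx": 0.03,"dy": 0.105,"dz": 0,"ax": 0,"ay": 0,"az": 0,"fingers": -0.2},
    {"dx": 0.036,"dy": 0.126,"dz": 0,"ax": 0,"ay": 0,"az": 0,"fingers": -0.2},
    {"dx": 0.0378,"dy": 0.1316,"dz": 0,"ax": 0,"ay": 0,"az": 0,"fingers": -0.2},
  ],
)

```text
time_s: 22.25
eef_pos: [0.5167, 0.2862, 0.0763]
eef_rot: [[-0.888, 0.461, 0.001], [0.461, 0.888, 0.001], [-0.001, 0.001, -1.0]]
wrist_force: [0.0, 0.4, -0.9]
grip_width: 0.0418
grip_force: 30.6
```

>>> jog_arm(
  series=[
    {"dx": 0,"dy": 0,"dz": -0.015,"ax": 0,"ay": 0,"az": 0,"fingers": -0.2},
    {"dx": 0,"dy": 0,"dz": -0.03,"ax": 0,"ay": 0,"az": 0,"fingers": -0.2},
    {"dx": 0,"dy": 0,"dz": -0.042,"ax": 0,"ay": 0,"az": 0,"fingers": -0.2},
    {"dx": 0,"dy": 0,"dz": -0.052,"ax": 0,"ay": 0,"az": 0,"fingers": -0.2},
    {"dx": 0,"dy": 0,"dz": -0.054,"ax": 0,"ay": 0,"az": 0,"fingers": -0.2},
  ],
)

```text
time_s: 22.75
eef_pos: [0.5151, 0.2829, 0.0199]
eef_rot: [[-0.886, 0.463, -0.002], [0.463, 0.886, -0.001], [0.002, -0.002, -1.0]]
wrist_force: [-0.3, 0.5, -0.7]
grip_width: 0.0416
grip_force: 30.6
```

Run:
```python
from h import *
s=read_camera("scene"); q=sense();print(q["eef_pos"],q["grip_width"],q["wrist_force"])
cv2.imwrite("pics/l.png",cv2.resize(s[190:340,400:600],(800,600),interpolation=2)[:,:,::-1])
```

```text
[0.51544879 0.28316025 0.02034069] 0.041917211609875764 [-0.3629812   0.4014777  -0.80831455]
```

View pics/l.png

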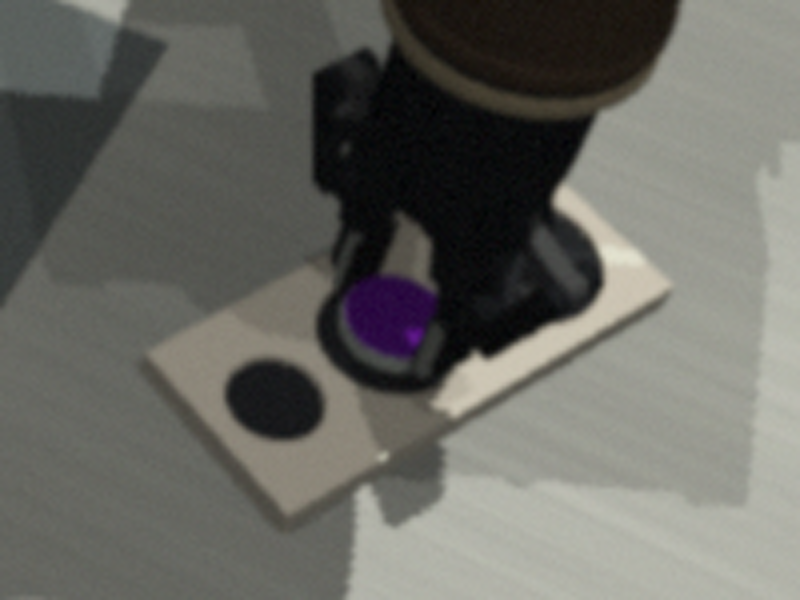

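The violet lens is over the white tray's middle well (crop 390,320). Lowering it.

>>> jog_arm(
  series=[
    {"dx": 0,"dy": 0,"dz": -0.001,"ax": 0,"ay": 0,"az": 0,"fingers": -0.2},
    {"dx": 0,"dy": 0,"dz": -0.002,"ax": 0,"ay": 0,"az": 0,"fingers": -0.2},
    {"dx": 0,"dy": 0,"dz": -0.003,"ax": 0,"ay": 0,"az": 0,"fingers": -0.2},
    {"dx": 0,"dy": 0,"dz": -0.0042,"ax": 0,"ay": 0,"az": 0,"fingers": -0.2},
    {"dx": 0,"dy": 0,"dz": -0.0042,"ax": 0,"ay": 0,"az": 0,"fingers": -0.2},
  ],
)

```text
time_s: 23.3
eef_pos: [0.5161, 0.284, 0.0174]
eef_rot: [[-0.887, 0.462, 0.0], [0.462, 0.887, 0.0], [-0.0, 0.0, -1.0]]
wrist_force: [-0.5, -0.6, -0.9]
grip_width: 0.0415
grip_force: 30.6
```

>>> jog_arm(
  series=[
    {"dx": 0,"dy": 0,"dz": -0.0004,"ax": 0,"ay": 0,"az": 0,"fingers": -0.2},
    {"dx": 0,"dy": 0,"dz": -0.0008,"ax": 0,"ay": 0,"az": 0,"fingers": -0.2},
    {"dx": 0,"dy": 0,"dz": -0.0012,"ax": 0,"ay": 0,"az": 0,"fingers": -0.2},
    {"dx": 0,"dy": 0,"dz": -0.0012,"ax": 0,"ay": 0,"az": 0,"fingers": -0.2},
    {"dx": 0,"dy": 0,"dz": -0.0012,"ax": 0,"ay": 0,"az": 0,"fingers": -0.2},
  ],
)

```text
time_s: 23.8
eef_pos: [0.5161, 0.2839, 0.0162]
eef_rot: [[-0.887, 0.462, -0.0], [0.462, 0.887, -0.0], [0.0, -0.0, -1.0]]
wrist_force: [-0.2, -0.4, -0.5]
grip_width: 0.042
grip_force: 30.6
```

>>> jog_arm(
  series=[
    {"dx": 0,"dy": 0,"dz": -0.0004,"ax": 0,"ay": 0,"az": 0,"fingers": -0.2},
    {"dx": 0,"dy": 0,"dz": -0.0008,"ax": 0,"ay": 0,"az": 0,"fingers": -0.2},
    {"dx": 0,"dy": 0,"dz": -0.0012,"ax": 0,"ay": 0,"az": 0,"fingers": -0.2},
    {"dx": 0,"dy": 0,"dz": -0.0015,"ax": 0,"ay": 0,"az": 0,"fingers": -0.2},
    {"dx": 0,"dy": 0,"dz": -0.0015,"ax": 0,"ay": 0,"az": 0,"fingers": -0.2},
  ],
)

```text
time_s: 24.3
eef_pos: [0.5161, 0.284, 0.0151]
eef_rot: [[-0.887, 0.462, 0.0], [0.462, 0.887, 0.0], [-0.0, 0.0, -1.0]]
wrist_force: [-1.1, -1.5, 8.4]
grip_width: 0.0416
grip_force: 31.5
```

>>> jog_arm(
  series=[
    {"dx": 0,"dy": 0,"dz": 0.0008,"ax": 0,"ay": 0,"az": 0,"fingers": 0.25},
    {"dx": 0,"dy": 0,"dz": 0.0008,"ax": 0,"ay": 0,"az": 0,"fingers": 0.25},
    {"dx": 0,"dy": 0,"dz": 0.0008,"ax": 0,"ay": 0,"az": 0,"fingers": 0.25},
    {"dx": 0,"dy": 0,"dz": 0.02,"ax": 0,"ay": 0,"az": 0,"fingers": 0.25},
    {"dx": 0,"dy": 0,"dz": 0.066,"ax": 0,"ay": 0,"az": 0,"fingers": 0.25},
  ],
)

```text
time_s: 24.8
eef_pos: [0.5139, 0.2828, 0.0783]
eef_rot: [[-0.887, 0.462, -0.006], [0.462, 0.887, -0.003], [0.004, -0.005, -1.0]]
wrist_force: [1.7, 0.5, 0.4]
grip_width: 0.0533
grip_force: 0.0
```

>>> jog_arm(
  series=[
    {"dx": 0.006,"dy": -0.048,"dz": 0,"ax": 0,"ay": 0,"az": 0,"fingers": 0.55},
    {"dx": 0.012,"dy": -0.096,"dz": 0,"ax": 0,"ay": 0,"az": 0,"fingers": 0.55},
    {"dx": 0.018,"dy": -0.144,"dz": 0,"ax": 0,"ay": 0,"az": 0,"fingers": 0.55},
    {"dx": 0.024,"dy": -0.192,"dz": 0,"ax": 0,"ay": 0,"az": 0,"fingers": 0.55},
    {"dx": 0.0295,"dy": -0.233,"dz": 0,"ax": 0,"ay": 0,"az": 0,"fingers": 0.55},
  ],
)

```text
time_s: 25.3
eef_pos: [0.5455, 0.0487, 0.0808]
eef_rot: [[-0.887, 0.463, 0.0], [0.463, 0.887, -0.0], [-0.0, -0.0, -1.0]]
wrist_force: [0.2, 0.4, -0.0]
grip_width: 0.0661
grip_force: 0.0
```

>>> jog_arm(
  series=[
    {"dx": 0,"dy": 0,"dz": -0.02,"ax": 0,"ay": 0,"az": 0,"fingers": 0.55},
    {"dx": 0,"dy": 0,"dz": -0.035,"ax": 0,"ay": 0,"az": 0,"fingers": 0.55},
    {"dx": 0,"dy": 0,"dz": -0.045,"ax": 0,"ay": 0,"az": 0,"fingers": 0.55},
    {"dx": 0,"dy": 0,"dz": -0.05,"ax": 0,"ay": 0,"az": 0,"fingers": 0.55},
    {"dx": 0,"dy": 0,"dz": -0.05,"ax": 0,"ay": 0,"az": 0,"fingers": 0.55},
  ],
)

```text
time_s: 25.8
eef_pos: [0.5452, 0.0512, 0.0302]
eef_rot: [[-0.887, 0.462, -0.001], [0.462, 0.887, -0.0], [0.001, -0.0, -1.0]]
wrist_force: [-0.3, -0.4, 0.3]
grip_width: 0.0665
grip_force: 0.0
```

Run:
```python
from h import *
s=read_camera("scene"); q=sense();print(q["eef_pos"],q["grip_width"],q["wrist_force"])
cv2.imwrite("pics/m.png",cv2.resize(s[170:320,330:580],(800,480),interpolation=2)[:,:,::-1])
```

```text
[0.54555461 0.05128546 0.03072962] 0.06625933135562212 [-0.33862618  0.25215636 -0.78647674]
```

View pics/m.png

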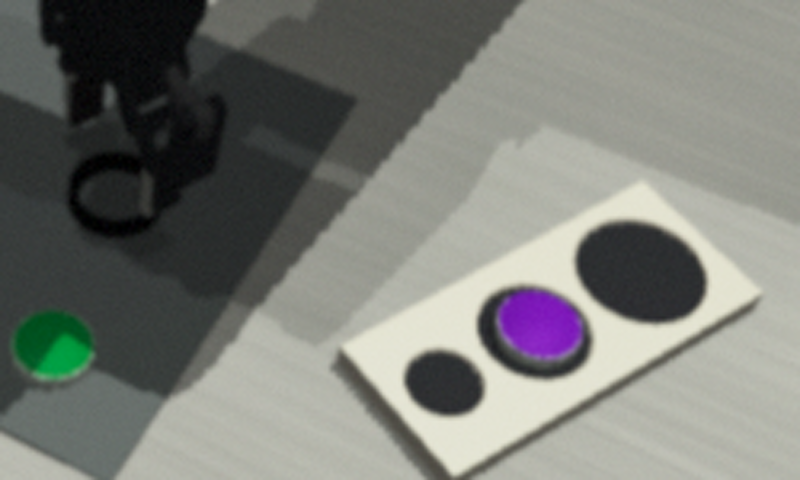

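The violet lens is seated (crop 540,325) and the gripper is over the black ring. Grasping it.

>>> jog_arm(
  series=[
    {"dx": 0,"dy": 0,"dz": -0.008,"ax": 0,"ay": 0,"az": 0,"fingers": 0.55},
    {"dx": 0,"dy": 0,"dz": -0.015,"ax": 0,"ay": 0,"az": 0,"fingers": 0.55},
    {"dx": 0,"dy": 0,"dz": -0.021,"ax": 0,"ay": 0,"az": 0,"fingers": 0.55},
    {"dx": 0,"dy": 0,"dz": -0.0255,"ax": 0,"ay": 0,"az": 0,"fingers": 0.55},
    {"dx": 0,"dy": 0,"dz": -0.0255,"ax": 0,"ay": 0,"az": 0,"fingers": 0.55},
  ],
)

```text
time_s: 26.35
eef_pos: [0.5451, 0.0509, 0.0044]
eef_rot: [[-0.887, 0.462, -0.001], [0.462, 0.887, -0.0], [0.001, -0.001, -1.0]]
wrist_force: [-0.9, -0.5, -0.4]
grip_width: 0.066
grip_force: 0.0
```

>>> jog_arm(
  series=[
    {"dx": 0,"dy": 0,"dz": 0,"ax": 0,"ay": 0,"az": 0,"fingers": 0.4},
    {"dx": 0,"dy": 0,"dz": 0,"ax": 0,"ay": 0,"az": 0,"fingers": 0.3},
    {"dx": 0,"dy": 0,"dz": 0,"ax": 0,"ay": 0,"az": 0,"fingers": 0.2},
    {"dx": 0,"dy": 0,"dz": 0,"ax": 0,"ay": 0,"az": 0,"fingers": 0.1},
    {"dx": 0,"dy": 0,"dz": 0,"ax": 0,"ay": 0,"az": 0,"fingers": 0.1},
  ],
  newtons=30,
)

```text
time_s: 26.85
eef_pos: [0.5458, 0.0509, 0.0057]
eef_rot: [[-0.887, 0.462, 0.001], [0.462, 0.887, 0.0], [-0.0, 0.0, -1.0]]
wrist_force: [-1.6, -0.1, 6.5]
grip_width: 0.0513
grip_force: 30.2
```

>>> jog_arm(
  series=[
    {"dx": 0,"dy": 0,"dz": 0.015,"ax": 0,"ay": 0,"az": 0,"fingers": 0.1},
    {"dx": 0,"dy": 0,"dz": 0.045,"ax": 0,"ay": 0,"az": 0,"fingers": 0.1},
    {"dx": -0.008,"dy": 0.022,"dz": 0.07,"ax": 0,"ay": 0,"az": 0,"fingers": 0.1},
    {"dx": -0.022,"dy": 0.061,"dz": 0.07,"ax": 0,"ay": 0,"az": 0,"fingers": 0.1},
    {"dx": -0.037,"dy": 0.102,"dz": 0.07,"ax": 0,"ay": 0,"az": 0,"fingers": 0.1},
  ],
)

```text
time_s: 27.35
eef_pos: [0.5091, 0.1536, 0.0765]
eef_rot: [[-0.886, 0.464, 0.003], [0.464, 0.886, 0.001], [-0.002, 0.002, -1.0]]
wrist_force: [0.1, 1.0, -0.6]
grip_width: 0.0513
grip_force: 32.0
```

>>> jog_arm(
  series=[
    {"dx": -0.015,"dy": 0.042,"dz": 0,"ax": 0,"ay": 0,"az": 0,"fingers": 0.1},
    {"dx": -0.03,"dy": 0.084,"dz": 0,"ax": 0,"ay": 0,"az": 0,"fingers": 0.1},
    {"dx": -0.045,"dy": 0.126,"dz": 0,"ax": 0,"ay": 0,"az": 0,"fingers": 0.1},
    {"dx": -0.055,"dy": 0.153,"dz": 0,"ax": 0,"ay": 0,"az": 0,"fingers": 0.1},
    {"dx": -0.0595,"dy": 0.165,"dz": 0,"ax": 0,"ay": 0,"az": 0,"fingers": 0.1},
  ],
)

```text
time_s: 27.85
eef_pos: [0.4482, 0.3203, 0.0755]
eef_rot: [[-0.888, 0.46, 0.001], [0.46, 0.888, 0.001], [-0.0, 0.001, -1.0]]
wrist_force: [0.9, 0.1, 0.4]
grip_width: 0.0515
grip_force: 32.0
```

>>> jog_arm(
  series=[
    {"dx": 0,"dy": 0,"dz": -0.015,"ax": 0,"ay": 0,"az": 0,"fingers": 0.1},
    {"dx": 0,"dy": 0,"dz": -0.03,"ax": 0,"ay": 0,"az": 0,"fingers": 0.1},
    {"dx": 0,"dy": 0,"dz": -0.042,"ax": 0,"ay": 0,"az": 0,"fingers": 0.1},
    {"dx": 0,"dy": 0,"dz": -0.052,"ax": 0,"ay": 0,"az": 0,"fingers": 0.1},
    {"dx": 0,"dy": 0,"dz": -0.055,"ax": 0,"ay": 0,"az": 0,"fingers": 0.1},
  ],
)

```text
time_s: 28.35
eef_pos: [0.4489, 0.3172, 0.0192]
eef_rot: [[-0.886, 0.463, -0.001], [0.463, 0.886, -0.001], [0.001, -0.001, -1.0]]
wrist_force: [0.8, 0.3, -0.4]
grip_width: 0.0511
grip_force: 32.0
```

>>> jog_arm(
  series=[
    {"dx": 0,"dy": 0,"dz": -0.001,"ax": 0,"ay": 0,"az": 0,"fingers": 0.1},
    {"dx": 0,"dy": 0,"dz": -0.002,"ax": 0,"ay": 0,"az": 0,"fingers": 0.1},
    {"dx": 0,"dy": 0,"dz": -0.003,"ax": 0,"ay": 0,"az": 0,"fingers": 0.1},
    {"dx": 0,"dy": 0,"dz": -0.004,"ax": 0,"ay": 0,"az": 0,"fingers": 0.1},
    {"dx": 0,"dy": 0,"dz": -0.004,"ax": 0,"ay": 0,"az": 0,"fingers": 0.1},
  ],
)

```text
time_s: 28.85
eef_pos: [0.4491, 0.318, 0.0163]
eef_rot: [[-0.887, 0.462, 0.0], [0.462, 0.887, 0.0], [-0.0, 0.0, -1.0]]
wrist_force: [0.1, 0.3, 0.4]
grip_width: 0.0513
grip_force: 32.0
```

>>> jog_arm(
  series=[
    {"dx": 0,"dy": 0,"dz": -0.0006,"ax": 0,"ay": 0,"az": 0,"fingers": 0.1},
    {"dx": 0,"dy": 0,"dz": -0.001,"ax": 0,"ay": 0,"az": 0,"fingers": 0.1},
    {"dx": 0,"dy": 0,"dz": -0.0014,"ax": 0,"ay": 0,"az": 0,"fingers": 0.1},
    {"dx": 0,"dy": 0,"dz": -0.0018,"ax": 0,"ay": 0,"az": 0,"fingers": 0.1},
    {"dx": 0,"dy": 0,"dz": -0.0018,"ax": 0,"ay": 0,"az": 0,"fingers": 0.1},
  ],
)

```text
time_s: 29.35
eef_pos: [0.4491, 0.318, 0.0147]
eef_rot: [[-0.887, 0.462, 0.0], [0.462, 0.887, 0.0], [-0.0, 0.0, -1.0]]
wrist_force: [-1.3, -0.8, 7.5]
grip_width: 0.0517
grip_force: 32.8
```

Contact. Releasing, rising and backing off so the camera can see.

>>> jog_arm(
  series=[
    {"dx": 0,"dy": 0,"dz": 0.0008,"ax": 0,"ay": 0,"az": 0,"fingers": 0.5},
    {"dx": 0,"dy": 0,"dz": 0.0008,"ax": 0,"ay": 0,"az": 0,"fingers": 0.5},
    {"dx": 0,"dy": 0,"dz": 0.0008,"ax": 0,"ay": 0,"az": 0,"fingers": 0.5},
    {"dx": 0,"dy": 0,"dz": 0.02,"ax": 0,"ay": 0,"az": 0,"fingers": 0.5},
    {"dx": 0,"dy": 0,"dz": 0.07,"ax": 0,"ay": 0,"az": 0,"fingers": 0.5},
  ],
)

```text
time_s: 29.85
eef_pos: [0.4469, 0.3165, 0.0819]
eef_rot: [[-0.887, 0.462, -0.006], [0.462, 0.887, -0.004], [0.003, -0.006, -1.0]]
wrist_force: [1.4, 0.7, 0.0]
grip_width: 0.0641
grip_force: 0.0
```

>>> jog_arm(
  series=[
    {"dx": 0,"dy": -0.03,"dz": 0.04,"ax": 0,"ay": 0,"az": 0,"fingers": 0.5},
    {"dx": 0,"dy": -0.06,"dz": 0.08,"ax": 0,"ay": 0,"az": 0,"fingers": 0.5},
    {"dx": 0,"dy": -0.1,"dz": 0.11,"ax": 0,"ay": 0,"az": 0,"fingers": 0.5},
    {"dx": 0,"dy": -0.14,"dz": 0.12,"ax": 0,"ay": 0,"az": 0,"fingers": 0.5},
    {"dx": 0.005,"dy": -0.18,"dz": 0.12,"ax": 0,"ay": 0,"az": 0,"fingers": 0.5},
  ],
)

```text
time_s: 30.35
eef_pos: [0.4544, 0.1368, 0.2063]
eef_rot: [[-0.887, 0.462, 0.003], [0.462, 0.887, 0.001], [-0.003, 0.002, -1.0]]
wrist_force: [1.4, 0.2, 0.2]
grip_width: 0.0641
grip_force: 0.0
```

>>> jog_arm(
  series=[
    {"dx": 0,"dy": -0.04,"dz": 0,"ax": 0,"ay": 0,"az": 0,"fingers": 0.5},
    {"dx": 0,"dy": -0.08,"dz": 0,"ax": 0,"ay": 0,"az": 0,"fingers": 0.5},
    {"dx": 0,"dy": -0.12,"dz": 0,"ax": 0,"ay": 0,"az": 0,"fingers": 0.5},
    {"dx": 0,"dy": -0.12,"dz": 0,"ax": 0,"ay": 0,"az": 0,"fingers": 0.5},
    {"dx": 0,"dy": -0.12,"dz": 0,"ax": 0,"ay": 0,"az": 0,"fingers": 0.5},
  ],
)

```text
time_s: 30.85
eef_pos: [0.454, 0.0172, 0.2044]
eef_rot: [[-0.886, 0.464, -0.0], [0.464, 0.886, 0.0], [0.0, 0.0, -1.0]]
wrist_force: [-0.1, 0.2, -0.2]
grip_width: 0.0641
grip_force: 0.0
```

Run:
```python
from h import *
s=read_camera("scene"); q=sense();print(q["time_s"],q["eef_pos"],q["wrist_force"])
cv2.imwrite("pics/n.png",s[90:390,140:600][:,:,::-1])
```

```text
30.9 [0.45400965 0.01799004 0.2043728 ] [-0.13784069 -0.17036502 -0.29514283]
```

View pics/n.png

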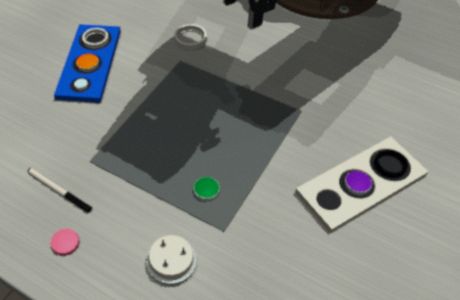

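All five parts are seated: blue tray at (95,38), (88,62), (80,85) and white tray at (358,182), (390,165). The green lens, pen and pin stand have not moved. Handing in.

```bash
python3 -c "from workcell import *; print(finish_job())"
```

```text
the job is handed in; nothing more can be done
None
```

Both trays are made up as asked and the job is handed in at about 31 s. The last picture showed all five parts seated in their wells and the green lens, pen and pin stand where they were; `finish_job()` gave no verdict.

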